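# Feel returned drives for loose parts and dock the sound ones

## Task

Four used removable drives lie on the counter; in one or two a block has come loose inside, which you can only feel shift end to end when you tilt the drive. Push every sound drive, plug end first, fully home into a bay of the dock, pulling out a grey blanking plug where you need its bay and laying it flat on the counter; put rattling drives in the orange tray (stacked if two), never into a bay. When all are sorted, press the dock's start key down and let go; leave the mouse, tape roll and stapler where they are.

Things in the scene. Friction and masses are not known exactly. Their poses are not given: they have to be found in the camera images.
- drive_a: Closed aluminium drive, 112 (x) x 40 (y) x 24 (z) mm, 0.15-0.4 kg (weight tells nothing), lying flat. Origin: centre of the underside; +x to the plug end (black, brass strip); the other end has 5 black ribs on top. Faulty: inside, a 120 g block slides almost 60 mm end to end along x when tilted over 15-20 degrees, and stays put when level. Sound: nothing moves. 
- drive_b: Closed aluminium drive, 112 (x) x 40 (y) x 24 (z) mm, 0.15-0.4 kg (weight tells nothing), lying flat. Origin: centre of the underside; +x to the plug end (black, brass strip); the other end has 5 black ribs on top. Faulty: inside, a 120 g block slides almost 60 mm end to end along x when tilted over 15-20 degrees, and stays put when level. Sound: nothing moves. 
- drive_c: Closed aluminium drive, 112 (x) x 40 (y) x 24 (z) mm, 0.15-0.4 kg (weight tells nothing), lying flat. Origin: centre of the underside; +x to the plug end (black, brass strip); the other end has 5 black ribs on top. Faulty: inside, a 120 g block slides almost 60 mm end to end along x when tilted over 15-20 degrees, and stays put when level. Sound: nothing moves. 
- drive_d: Closed aluminium drive, 112 (x) x 40 (y) x 24 (z) mm, 0.15-0.4 kg (weight tells nothing), lying flat. Origin: centre of the underside; +x to the plug end (black, brass strip); the other end has 5 black ribs on top. Faulty: inside, a 120 g block slides almost 60 mm end to end along x when tilted over 15-20 degrees, and stays put when level. Sound: nothing moves. 
- drive_a_plug (a point): Lower middle of that drive's plug end face: 56 mm along +x from its origin.
- drive_b_plug (a point): Lower middle of that drive's plug end face: 56 mm along +x from its origin.
- drive_c_plug (a point): Lower middle of that drive's plug end face: 56 mm along +x from its origin.
- drive_d_plug (a point): Lower middle of that drive's plug end face: 56 mm along +x from its origin.
- blank_0: Blanking plug: a plain grey plastic block, 100 (x) x 40 (y) x 24 (z) mm, 0.06 kg, loose in a bay at the start, its far end at the bay's stop so that it sticks 40 mm out; pull it straight out along -x. Origin: centre of the underside, x along the bay. None if absent.
- blank_1: Blanking plug: a plain grey plastic block, 100 (x) x 40 (y) x 24 (z) mm, 0.06 kg, loose in a bay at the start, its far end at the bay's stop so that it sticks 40 mm out; pull it straight out along -x. Origin: centre of the underside, x along the bay. None if absent.
- blank_2: Blanking plug: a plain grey plastic block, 100 (x) x 40 (y) x 24 (z) mm, 0.06 kg, loose in a bay at the start, its far end at the bay's stop so that it sticks 40 mm out; pull it straight out along -x. Origin: centre of the underside, x along the bay. None if absent.
- dock: Black drive dock, 118 deep (x) x 196 wide (y) x 48 high (z) mm, fixed to the counter. Origin: middle of its front edge at counter level; +x points into the bays, away from the robot. Three bays side by side, 68 mm apart. The roof over the bays starts 16 mm behind the front edge; its top is flat, 48 mm up.
- bay_0 (a point): Mouth of the left (+y) bay: on its centreline, at the dock's front edge, on the bay floor (6 mm above the counter); x into the bay, z up. Inside 43 wide, 27 high, 60 mm deep to a hard stop; rounded wall noses at the mouth (radius 12 mm, 4 at the dock's ends). A drive at home touches the stop and sticks 52 mm out; only its weight holds it there.
- bay_1 (a point): Mouth of the middle bay: on its centreline, at the dock's front edge, on the bay floor (6 mm above the counter); x into the bay, z up. Inside 43 wide, 27 high, 60 mm deep to a hard stop; rounded wall noses at the mouth (radius 12 mm, 4 at the dock's ends). A drive at home touches the stop and sticks 52 mm out; only its weight holds it there.
- bay_2 (a point): Mouth of the right (-y) bay: on its centreline, at the dock's front edge, on the bay floor (6 mm above the counter); x into the bay, z up. Inside 43 wide, 27 high, 60 mm deep to a hard stop; rounded wall noses at the mouth (radius 12 mm, 4 at the dock's ends). A drive at home touches the stop and sticks 52 mm out; only its weight holds it there.
- start (a joint): Start key of the dock, a round white push key, 24 mm across: 0 up, 0.005 m fully down at about 5 N; it springs back. Read it to see whether it went down.
- start_top (a point): Middle of the start key's top face, up, 70 mm above the counter on the back right of the dock's roof.
- reject_tray: Orange open tray, loose, 0.25 kg, 104 (x) x 180 (y) mm outside, 100 x 176 mm inside, floor 2 mm thick, walls 26 mm high. Origin: on its underside, 2 mm from the middle of the floor towards -x. A drive lies in it along the tray's y; a second one fits on top of the first. The black printer to its right (-y) is solid and taller than 0.3 m: swing the arm over it, not past it.
- mouse: Black computer mouse, 108 x 55 x 38 mm, bystander. Origin: centre of the underside.
- tape_roll: Roll of beige tape lying flat, 87 mm across, 24 mm high, bystander.
- stapler: Black stapler, 33 x 124 x 40 mm, bystander.

How it is judged:
On the way, in this order (a step that is already met when the one before it is completed fails the run):
1. every sound drive is home in a bay and every rattling one in the reject tray (x of core_a_c0 in the frame of reject_tray between -0.05 and 0.054 m and y of core_a_c0 in the frame of reject_tray between -0.09 and 0.09 m and z of core_a_c0 in the frame of reject_tray between -0.003 and 0.075 m and x of core_b_c0 in the frame of reject_tray between -0.05 and 0.054 m and y of core_b_c0 in the frame of reject_tray between -0.09 and 0.09 m and z of core_b_c0 in the frame of reject_tray between -0.003 and 0.075 m and x of core_c_c0 in the frame of reject_tray between -0.05 and 0.054 m and y of core_c_c0 in the frame of reject_tray between -0.09 and 0.09 m and z of core_c_c0 in the frame of reject_tray between -0.003 and 0.075 m and x of core_d_c0 in the frame of reject_tray between -0.05 and 0.054 m and y of core_d_c0 in the frame of reject_tray between -0.09 and 0.09 m and z of core_d_c0 in the frame of reject_tray between -0.003 and 0.075 m and (((x of drive_a_plug in the frame of bay_0 above 0.056 m and y of drive_a_plug in the frame of bay_0 between -0.005 and 0.005 m and z of drive_a_plug in the frame of bay_0 between -0.004 and 0.006 m) or (x of drive_a_plug in the frame of bay_1 above 0.056 m and y of drive_a_plug in the frame of bay_1 between -0.005 and 0.005 m and z of drive_a_plug in the frame of bay_1 between -0.004 and 0.006 m) or (x of drive_a_plug in the frame of bay_2 above 0.056 m and y of drive_a_plug in the frame of bay_2 between -0.005 and 0.005 m and z of drive_a_plug in the frame of bay_2 between -0.004 and 0.006 m)) or (x of core_a_c0 in the frame of reject_tray between -0.05 and 0.054 m and y of core_a_c0 in the frame of reject_tray between -0.09 and 0.09 m and z of core_a_c0 in the frame of reject_tray between -0.003 and 0.075 m)) and (((x of drive_b_plug in the frame of bay_0 above 0.056 m and y of drive_b_plug in the frame of bay_0 between -0.005 and 0.005 m and z of drive_b_plug in the frame of bay_0 between -0.004 and 0.006 m) or (x of drive_b_plug in the frame of bay_1 above 0.056 m and y of drive_b_plug in the frame of bay_1 between -0.005 and 0.005 m and z of drive_b_plug in the frame of bay_1 between -0.004 and 0.006 m) or (x of drive_b_plug in the frame of bay_2 above 0.056 m and y of drive_b_plug in the frame of bay_2 between -0.005 and 0.005 m and z of drive_b_plug in the frame of bay_2 between -0.004 and 0.006 m)) or (x of core_b_c0 in the frame of reject_tray between -0.05 and 0.054 m and y of core_b_c0 in the frame of reject_tray between -0.09 and 0.09 m and z of core_b_c0 in the frame of reject_tray between -0.003 and 0.075 m)) and (((x of drive_c_plug in the frame of bay_0 above 0.056 m and y of drive_c_plug in the frame of bay_0 between -0.005 and 0.005 m and z of drive_c_plug in the frame of bay_0 between -0.004 and 0.006 m) or (x of drive_c_plug in the frame of bay_1 above 0.056 m and y of drive_c_plug in the frame of bay_1 between -0.005 and 0.005 m and z of drive_c_plug in the frame of bay_1 between -0.004 and 0.006 m) or (x of drive_c_plug in the frame of bay_2 above 0.056 m and y of drive_c_plug in the frame of bay_2 between -0.005 and 0.005 m and z of drive_c_plug in the frame of bay_2 between -0.004 and 0.006 m)) or (x of core_c_c0 in the frame of reject_tray between -0.05 and 0.054 m and y of core_c_c0 in the frame of reject_tray between -0.09 and 0.09 m and z of core_c_c0 in the frame of reject_tray between -0.003 and 0.075 m)) and (((x of drive_d_plug in the frame of bay_0 above 0.056 m and y of drive_d_plug in the frame of bay_0 between -0.005 and 0.005 m and z of drive_d_plug in the frame of bay_0 between -0.004 and 0.006 m) or (x of drive_d_plug in the frame of bay_1 above 0.056 m and y of drive_d_plug in the frame of bay_1 between -0.005 and 0.005 m and z of drive_d_plug in the frame of bay_1 between -0.004 and 0.006 m) or (x of drive_d_plug in the frame of bay_2 above 0.056 m and y of drive_d_plug in the frame of bay_2 between -0.005 and 0.005 m and z of drive_d_plug in the frame of bay_2 between -0.004 and 0.006 m)) or (x of core_d_c0 in the frame of reject_tray between -0.05 and 0.054 m and y of core_d_c0 in the frame of reject_tray between -0.09 and 0.09 m and z of core_d_c0 in the frame of reject_tray between -0.003 and 0.075 m))), for 0.3 s.
2. then the start key is pressed down (value of joint start above 0.0035 m), for 0.05 s.
At the end, for the whole second after the job is handed in: Sound drives in bays, plug first, at least 56 of 60 mm deep, within 5 mm of the bay's centreline; rattling drives in the tray (loose block over it, under 75 mm up); then the key was pressed 3.5 mm and is up again; plugs in bays or flat on the counter, not in the tray; drives at rest (all of step 1 and linear speed of each of drive_a, drive_b, drive_c, drive_d below 0.02 m/s and height (world z) of each of blank_0, blank_1, blank_2 below 0.013 m and not (x of blank_0 in the frame of reject_tray between -0.05 and 0.054 m and y of blank_0 in the frame of reject_tray between -0.09 and 0.09 m and z of blank_0 in the frame of reject_tray between -0.003 and 0.075 m) and not (x of blank_1 in the frame of reject_tray between -0.05 and 0.054 m and y of blank_1 in the frame of reject_tray between -0.09 and 0.09 m and z of blank_1 in the frame of reject_tray between -0.003 and 0.075 m) and not (x of blank_2 in the frame of reject_tray between -0.05 and 0.054 m and y of blank_2 in the frame of reject_tray between -0.09 and 0.09 m and z of blank_2 in the frame of reject_tray between -0.003 and 0.075 m) and value of joint start below 0.0015 m); the robot touches nothing.
It fails at once if a rattling drive was put into a bay ((x of core_a_c0 in the frame of bay_1 between 0 and 0.06 m and y of core_a_c0 in the frame of bay_1 between -0.1 and 0.1 m and z of core_a_c0 in the frame of bay_1 below 0.026 m) or (x of core_b_c0 in the frame of bay_1 between 0 and 0.06 m and y of core_b_c0 in the frame of bay_1 between -0.1 and 0.1 m and z of core_b_c0 in the frame of bay_1 below 0.026 m) or (x of core_c_c0 in the frame of bay_1 between 0 and 0.06 m and y of core_c_c0 in the frame of bay_1 between -0.1 and 0.1 m and z of core_c_c0 in the frame of bay_1 below 0.026 m) or (x of core_d_c0 in the frame of bay_1 between 0 and 0.06 m and y of core_d_c0 in the frame of bay_1 between -0.1 and 0.1 m and z of core_d_c0 in the frame of bay_1 below 0.026 m)).
It fails at once if the mouse, tape roll or stapler was pushed away (distance of any of mouse, tape_roll, stapler from where it was at the start of the episode above 0.03 m).
Of blank_0, blank_1, blank_2 only 1 to 2 are there at a start; the rules pass over those that are not, and their reading is None.
Of core_a, core_b, core_c, core_d only 1 to 2 are there at a start; the rules pass over those that are not, and their reading is None.
At some moment in a run one of drive_a, drive_b, drive_c, drive_d, reject_tray may be knocked a few centimetres aside while the robot is not near it.
Once in a run the grip may slacken for a moment while it holds something.
It also fails if it takes over 210 s, if anything falls off the work surface, if the arm or the gripper's body presses on something with over 40 N, if the wrist force passes 120 N, or if a joint passes its speed limit or range.

## Robot

A 7-joint arm with a two-finger parallel gripper is mounted at the origin on a cart in front of the work surface, level with it; the furniture and walls round the work are solid. World frame = base frame: x ahead of the robot, y to its left, z up, the work surface at z = 0. Lengths are in m, angles in rad, forces in N, time in s.
With the tool pointing down it reaches from about 0.425 to 0.8 m from the base axis. Payload 8.3 kg.
Tool frame: the origin (TCP) lies midway between the tips of the shut fingers; the grasp point (between the pads) lies 19 mm behind it; z points along the fingers, y is the line along which they close (so a half turn about z gives the same grasp; the last joint's range is limited). The gripper opens to 85 mm and grips with 20 to 120 N. Pads are 22 mm wide; open, the fingers measure 114 mm over their backs; the gripper's body (76 mm by 85 mm) begins 54 mm behind the grasp point. The pads swing forward as they close: fully open they stand 13 mm farther back than shut.
Start: joints at [-1.267, 0.383, 0.016, 1.37, -0.006, 1.388, -0.046], TCP at [0.224, 0.583, 0.231] pointing down, gripper open.
Joint ranges: [-2.95, 2.95], [-0.25, 2.06], [-1.52, 1.56], [0.18, 2.33], [-1.44, 4.58], [0.02, 2.06], [-3.01, 3.01]. Speed limits (rad/s): [2.39, 2.39, 3.01, 3.01, 3.14, 3.14, 3.14].

## Interface

Orientations are given as a rotation vector (axis times angle).
In Python, from workcell import arm, read_camera, camera_info gives the robot as it stands.
- The arm moves only by the tool jog_arm, never from a script. Its argument "increments" is a list of rows, each a list of 7 numbers: the turn, a rotation vector about the tool's x, y, z in rad, then the shift along the tool's x, y, z in m, then the opening, from -1 (shut) to 1 (fully open). A call has 1 to 12 rows; each row is the pose to reach, as a shift and turn from the pose commanded when the call began, along the tool's axes at that moment; what a row does not reach only later rows make up. A row lasts 1/12 s, in which the tool goes at most 41.7 mm and 7.16 degrees, less where a joint would pass 70% of its speed; a pose out of reach is approached as far as the arm can. A call with a gripper value outside its range is refused whole. The fingers move at their own pace and stop on an object; the grip force is fixed at half the most. Time passes only in rows, so rows that repeat a pose let the fingers close. It gives the time, the measured TCP pose, the force, the opening and the grip force at its end, in the units of the state.
- arm.state(): the state, without advancing time (a new reading comes with each control period).
- read_camera(name): name is "side" or "top" or "wrist"; returns the picture (480x640x3 uint8, red, green, blue); there is no depth.
- camera_info(name): a dict with "fx", "fy", "cx", "cy" (pixels), "R" (3x3) and "t" (3): a world point X has camera coordinates R X + t; the wrist camera has in their place "mount" (4x4, takes a point from camera to tool coordinates, whose origin is the TCP and whose axes are the flange's). Camera axes: x right, y down, z forward; pixel columns grow to the right and rows downward; lengths in m; the calibration is good to about 2 mm. A picture is of the moment at which its call begins: read the wrist's pose just before it. camera_info takes no time and is no camera call.
- arm.hand_in(): hands the job in; it is judged then, once.
The state is a dict: "time_s": time; "joint_positions": joint angles; "qd": joint speeds; "joint_torque": joint torques, N m; "ee_pos": TCP position; "tool_rot": TCP orientation; "wrist_force": force on the tool from outside, world axes, zero at the start; "wrist_torque": the same for the moment, N m; "opening": finger opening in m; "grasp_force": force on a finger pad.
Only numpy, scipy, OpenCV 4.12 (cv2) and the standard library are available. Lean on these libraries where they do the work, as an engineer would, in place of code of your own. Each camera call takes 0.05 s, during which the arm holds its last target. There are 200 camera calls.

## Working session

There is one attempt and no reset: what is moved stays moved. The work goes in short steps, Python scripts to look and compute and a tool call to move; the robot and the scene stay as the last step left them, time stands still between calls to the robot, and variables do not carry over. Pictures are saved under pics/ and viewed, at most 14 in all, crops included, and the job is handed in when it is done.

Besides the shell and the picture viewer there is one more tool, called as a command line: name --pt "numbers of a row" for each row, then --argument value for the rest. jog_arm: Moves the arm, as the interface text tells. Its arguments: {"type":"object","properties":{"increments":{"type":"array","items":{"type":"array","items":{"type":"number"}}}},"required":["increments"]}

```bash
mkdir -p pics; ls; python3 - <<'E'
from workcell import arm, read_camera, camera_info
import cv2, numpy as np
np.set_printoptions(precision=4,suppress=True)
s=arm.state(); print(s)
for n in("top","side","wrist"):
    i=camera_info(n); print(n,{k:np.array(v) for k,v in i.items()})
    cv2.imwrite(f"pics/{n}0.png",read_camera(n)[...,::-1])
E
```

```text
pics
{'time_s': 0.0, 'joint_positions': array([-1.2669,  0.3842,  0.0164,  1.3712, -0.0063,  1.3882, -0.0465]), 'qd': array([ 0.001 ,  0.0013, -0.0001, -0.0003, -0.    , -0.0004, -0.0008]), 'joint_torque': array([  0.001 , -62.7615,   0.8447, -37.1807,   0.0165,   0.0143,
        -0.    ]), 'ee_pos': array([0.2239, 0.583 , 0.2303]), 'tool_rot': array([-0.5728, -3.0886,  0.003 ]), 'wrist_force': array([-0.0911, -0.1681,  0.2689]), 'wrist_torque': array([-0.0571,  0.0074,  0.017 ]), 'grasp_force': 0.0, 'opening': 0.08534247051474098}
top {'fx': array(463.3803), 'fy': array(463.3803), 'cx': array(318.644), 'cy': array(245.4598), 'R': array([[-0.0092, -0.9997,  0.0212],
       [-0.9902,  0.0061, -0.1398],
       [ 0.1397, -0.0223, -0.9899]]), 't': array([0.0107, 0.6144, 1.0559])}
side {'fx': array(597.5334), 'fy': array(597.5334), 'cx': array(317.8605), 'cy': array(231.2252), 'R': array([[ 0.8392, -0.5438, -0.0009],
       [-0.2956, -0.4548, -0.8401],
       [ 0.4564,  0.7053, -0.5424]]), 't': array([-0.5284,  0.2376,  1.1798])}
wrist {'fx': array(405.4984), 'fy': array(405.4984), 'cx': array(316.2623), 'cy': array(233.4896), 'mount': array([[ 0.0003, -0.9549, -0.2969,  0.0759],
       [ 1.    ,  0.0004, -0.0003, -0.0003],
       [ 0.0004, -0.2969,  0.9549, -0.143 ],
       [ 0.    ,  0.    ,  0.    ,  1.    ]])}
```

View pics/top0.png

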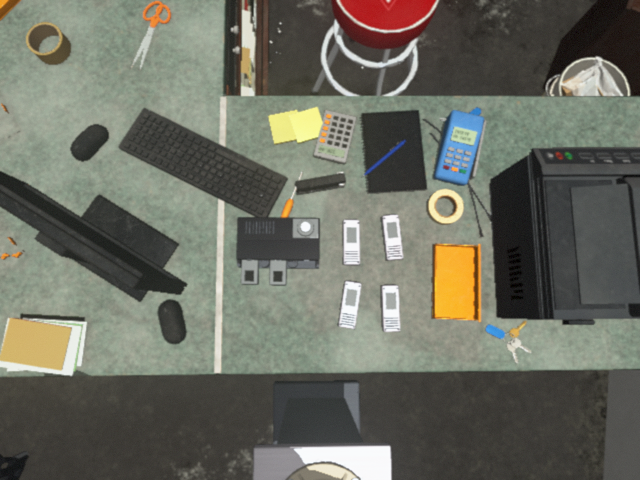

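View pics/side0.png

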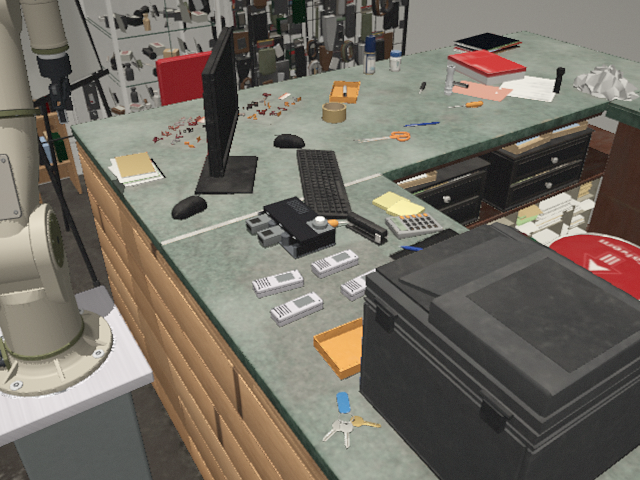

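Top view: dock at (278,243) with two grey blanks at (249,272) and (278,272), right bay free. Drives are at (351,242), (391,237), (350,304) and (391,308), with the orange tray at (457,282).

```bash
python3 - <<'E'
import cv2
a=cv2.imread("pics/top0.png")[165:345,225:495]
cv2.imwrite("pics/crop1.png",cv2.resize(a,(800,533),interpolation=cv2.INTER_CUBIC))
E
```

```text
(no output)
```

View pics/crop1.png

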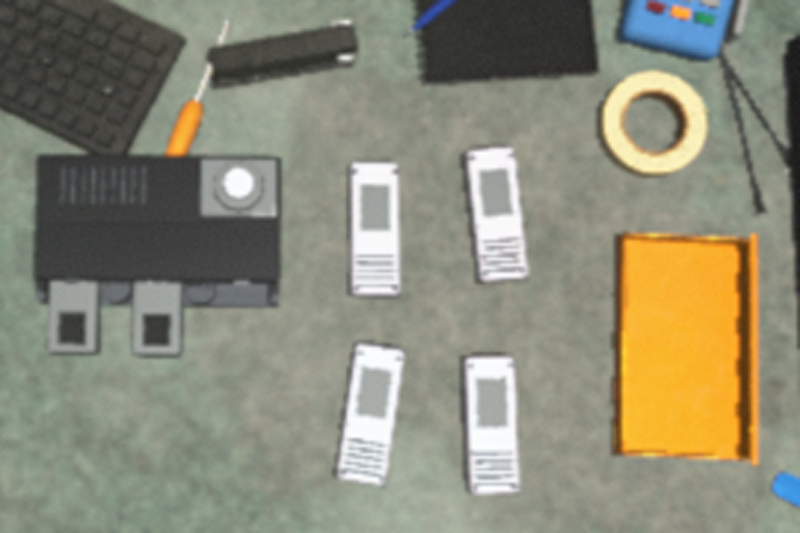

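Ribs (lower ends) all face the robot, so all plug ends point +x; blanks sit in bays 0 and 1, and bay 2 is free. Next I'll measure the poses.

```bash
cat > h.py <<'E'
from workcell import arm, read_camera, camera_info
import cv2, numpy as np
from scipy.spatial.transform import Rotation as Ro
np.set_printoptions(precision=4,suppress=True)
def ray(name,px,z):
    i=camera_info(name); R=np.array(i["R"]);t=np.array(i["t"]); C=-R.T@t
    px=np.atleast_2d(px).astype(float)
    d=np.c_[(px[:,0]-i["cx"])/i["fx"],(px[:,1]-i["cy"])/i["fy"],np.ones(len(px))]@R
    return C+d*((z-C[2])/d[:,2])[:,None]
def rects(mask,z,amin,name="top"):
    out=[]
    for c in cv2.findContours(mask,cv2.RETR_EXTERNAL,cv2.CHAIN_APPROX_NONE)[0]:
        if cv2.contourArea(c)<amin: continue
        p=ray(name,c[:,0,:],z)[:,:2].astype(np.float32)
        (x,y),(w,h),a=cv2.minAreaRect(p*1000)
        if w<h: w,h,a=h,w,a+90
        a=(a+90)%180-90
        out.append((round(x/1000,4),round(y/1000,4),round(w),round(h),round(a,1)))
    return out
def look(tag=None):
    im=read_camera("top")
    if tag: cv2.imwrite(f"pics/{tag}.png",im[...,::-1])
    hsv=cv2.cvtColor(im,cv2.COLOR_RGB2HSV); roi=np.zeros(im.shape[:2],np.uint8); roi[200:350,325:432]=255
    m=cv2.inRange(hsv,(0,0,165),(180,45,255))&roi
    m=cv2.morphologyEx(m,cv2.MORPH_CLOSE,np.ones((7,7)))
    print("drives",rects(m,.024,150))
    o=cv2.inRange(hsv,(8,150,120),(25,255,255)); roi[:]=0; roi[225:340,420:495]=255
    print("tray(z.026)",rects(o&roi,.026,600)); return im
def to(p,yaw=0,tilt=0):
    "increments (tool frame) to TCP p, tool down, yaw deg about world z, tilt deg about tool y"
    s=arm.state(); R0=Ro.from_rotvec(s["tool_rot"])
    R1=Ro.from_euler('z',yaw,degrees=True)*Ro.from_rotvec([0,np.pi,0])*Ro.from_rotvec([0,np.radians(tilt),0])
    print("now",s["ee_pos"],"turn",(R0.inv()*R1).as_rotvec(),"shift",R0.inv().apply(np.array(p)-s["ee_pos"]))
E
python3 - <<'E'
from h import *
look()
im=cv2.imread("pics/top0.png")
P=lambda u,v:(225+u*270/800,165+v*180/533)
print("dock roof corners z.048",ray("top",[P(38,156),P(281,158),P(36,280),P(279,280)],.048)[:,:2])
print("blank0 front-top z.030",ray("top",[P(50,354),P(99,354)],.030)[:,:2])
print("blank1",ray("top",[P(133,354),P(181,354)],.030)[:,:2])
print("key z.07",ray("top",[P(239,184)],.07)[:,:2])
print("printer top",ray("top",[(495,200)],.3)[:,:2])
for w in([.2,.45,.25],[.33,.29,.25],[.43,.1,.25],[.45,-.05,.25]): to(w)
E
```

```text
drives [(0.4485, -0.1072, 174, 160, 87.0), (0.6255, -0.0742, 108, 37, -1.0), (0.6377, -0.1744, 109, 41, 4.5)]
tray(z.026) [(0.5289, -0.3251, 185, 112, -3.3)]
dock roof corners z.048 [[0.6815 0.1972]
 [0.6789 0.0026]
 [0.5816 0.1973]
 [0.5803 0.0052]]
blank0 front-top z.030 [[0.5241 0.188 ]
 [0.5238 0.149 ]]
blank1 [[0.5236 0.1219]
 [0.5233 0.0837]]
key z.07 [[0.6538 0.0364]]
printer top [[ 0.6612 -0.3157]]
now [0.224  0.5831 0.2307] turn [-0.0012 -0.0002 -0.3668] shift [-0.0254 -0.1329 -0.0192]
now [0.224  0.5831 0.2307] turn [-0.0012 -0.0002 -0.3668] shift [-0.2041 -0.2357 -0.019 ]
now [0.224  0.5831 0.2307] turn [-0.0012 -0.0002 -0.3668] shift [-0.3656 -0.3772 -0.0189]
now [0.224  0.5831 0.2307] turn [-0.0012 -0.0002 -0.3668] shift [-0.438  -0.51   -0.0187]
```

```bash
sed -i 's/(0,0,165),(180,45,255)/(0,0,185),(180,60,255)/; s/(7,7)/(5,5)/' h.py; python3 - <<'E'
from h import *
im=look()
hsv=cv2.cvtColor(im,cv2.COLOR_RGB2HSV); print(hsv[270,360:400:6].tolist(), hsv[235,349].tolist(),hsv[260:268,384].tolist())
E
```

```text
drives [(0.4654, -0.1649, 106, 39, 0.7), (0.4752, -0.0674, 108, 40, -9.4), (0.6267, -0.0742, 106, 37, -1.0), (0.6375, -0.1737, 108, 40, 3.4)]
tray(z.026) [(0.5289, -0.3251, 185, 112, -3.3)]
[[43, 24, 147], [30, 22, 150], [26, 25, 150], [32, 23, 154], [36, 25, 143], [26, 26, 140], [28, 25, 154]] [75, 9, 163] [[26, 28, 147], [28, 26, 149], [30, 23, 146], [28, 23, 146], [30, 22, 148], [28, 22, 149], [32, 25, 150], [32, 24, 151]]
```

jog_arm --pt "0 0 0 -0.025 -0.133 -0.02 1" --pt "0 0 0 -0.025 -0.133 -0.02 1" --pt "0 0 0 -0.025 -0.133 -0.02 1" --pt "0 0 -0.12 -0.2 -0.235 -0.02 1" --pt "0 0 -0.24 -0.2 -0.235 -0.02 1" --pt "0 0 -0.36 -0.2 -0.235 -0.02 1" --pt "0 0 -0.367 -0.2 -0.235 -0.02 1" --pt "0 0 -0.367 -0.2 -0.235 -0.02 1" --pt "0 0 -0.367 -0.2 -0.235 -0.02 1" --pt "0 0 -0.367 -0.365 -0.377 -0.02 1" --pt "0 0 -0.367 -0.365 -0.377 -0.02 1" --pt "0 0 -0.367 -0.365 -0.377 -0.02 1"

```text
time_s: 1.25
ee_pos: [0.3861, 0.1806, 0.2514]
tool_rot: [-0.002, 3.141, 0.001]
wrist_force: [1.6, 1.0, -0.2]
opening: 0.0852
grasp_force: 0.0
```

jog_arm --pt "0 0 0 0 0 0 1" --pt "0 0 0 0 0 0 1" --pt "0 0 0 0 0 0 1"

```text
time_s: 1.5
ee_pos: [0.3856, 0.1824, 0.2513]
tool_rot: [-0.0, -3.141, -0.001]
wrist_force: [-0.8, 0.5, 0.2]
opening: 0.0856
grasp_force: 0.0
```

jog_arm --pt "0 0 0.1 -0.0635 -0.245 0.05 1" --pt "0 0 0.164 -0.0635 -0.245 0.05 1" --pt "0 0 0.164 -0.0635 -0.245 0.05 1" --pt "0 0 0.164 -0.0635 -0.245 0.05 1" --pt "0 0 0.164 -0.0635 -0.245 0.05 1" --pt "0 0 0.164 -0.0635 -0.245 0.05 1" --pt "0 0 0.164 -0.0635 -0.245 0.1 1" --pt "0 0 0.164 -0.0635 -0.245 0.15 1" --pt "0 0 0.164 -0.0635 -0.245 0.19 1" --pt "0 0 0.164 -0.0635 -0.245 0.2 1" --pt "0 0 0.164 -0.0635 -0.245 0.2 1" --pt "0 0 0.164 -0.0635 -0.245 0.2 1"

```text
time_s: 2.5
ee_pos: [0.4484, -0.0618, 0.0507]
tool_rot: [-0.254, -3.128, 0.002]
wrist_force: [0.5, -0.7, 0.3]
opening: 0.0856
grasp_force: 0.0
```

```bash
python3 - <<'E'
from h import *
cv2.imwrite("pics/w1.png",read_camera("wrist")[...,::-1])
to([.449,-.063,.004],-9.4); look()
E
```

```text
now [ 0.4499 -0.062   0.0522] turn [-0.0004 -0.0001  0.0019] shift [ 0.0007 -0.0011  0.0482]
drives [(0.4233, -0.1194, 161, 143, 76.7), (0.6267, -0.0742, 106, 37, -1.0), (0.6375, -0.1737, 108, 40, 3.4)]
tray(z.026) [(0.5289, -0.3251, 185, 112, -3.3)]
```

View pics/w1.png

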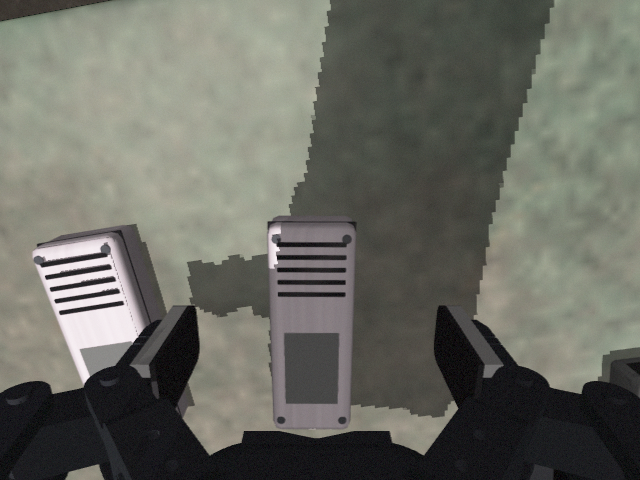

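The wrist view shows the drive (ribs at 310,270; body to 425) centred between the open pads at columns 195 and 437. Next: descend and grip.

jog_arm --pt "0 0 0 0 0 0.03 1" --pt "0 0 0 0 0 0.048 1" --pt "0 0 0 0 0 0.048 0.2" --pt "0 0 0 0 0 0.048 -0.5" --pt "0 0 0 0 0 0.048 -1" --pt "0 0 0 0 0 0.048 -1" --pt "0 0 0 0 0 0.048 -1" --pt "0 0 0 0 0 0.048 -1" --pt "0 0 0 0 0 0.048 -1" --pt "0 0 0 0 0 0.048 -1" --pt "0 0 0 0 0 0.048 -1"

```text
time_s: 3.52
ee_pos: [0.451, -0.063, 0.0056]
tool_rot: [0.258, 3.127, 0.002]
wrist_force: [-3.2, -0.3, 12.2]
opening: 0.0391
grasp_force: 60.1
```

jog_arm --pt "0 0 0 0 0 -0.04 -1" --pt "0 0 0 0 0 -0.08 -1" --pt "0 0 0 -0.04 0 -0.12 -1" --pt "0 0 0 -0.06 0 -0.15 -1" --pt "0 0 0 -0.06 0 -0.15 -1" --pt "0 0 0 -0.06 0 -0.15 -1" --pt "0 0 0 -0.06 0 -0.15 -1" --pt "0 0 0 -0.06 0 -0.15 -1" --pt "0 0 0 -0.06 0 -0.15 -1"

```text
time_s: 4.27
ee_pos: [0.5066, -0.0723, 0.1517]
tool_rot: [-0.257, -3.128, 0.0]
wrist_force: [-1.4, 0.2, -4.6]
opening: 0.0387
grasp_force: 63.2
```

```bash
cat > tq.py <<'E'
from h import *
for k in range(2):
    s=arm.state(); R=Ro.from_rotvec(s["tool_rot"]); print(s["time_s"],s["ee_pos"],"F",s["wrist_force"],"T",s["wrist_torque"],"Ttool",R.inv().apply(s["wrist_torque"]),"op",s["opening"],"jt",s["joint_torque"])
    if k==0: read_camera("wrist")
E
python3 tq.py
```

```text
4.2667 [ 0.5066 -0.0723  0.1517] F [-1.3555  0.2414 -4.5789] T [ 0.0551  0.1094 -0.0145] Ttool [-0.0365  0.1169  0.0143] op 0.03866614073699081 jt [  0.035  -41.3316   6.2008 -36.1426   0.027   -0.0968  -0.0075]
4.3167 [ 0.5068 -0.0723  0.1519] F [ 0.1269  0.5645 -4.5056] T [0.0274 0.1191 0.014 ] Ttool [-0.0076  0.122  -0.014 ] op 0.03860376596660615 jt [  0.0203 -41.1902   6.1641 -35.8551   0.0246  -0.0774  -0.007 ]
```

jog_arm --pt "0 0.12 0 0 0 0 -1" --pt "0 0.24 0 0 0 0 -1" --pt "0 0.36 0 0 0 0 -1" --pt "0 0.48 0 0 0 0 -1" --pt "0 0.55 0 0 0 0 -1" --pt "0 0.55 0 0 0 0 -1" --pt "0 0.55 0 0 0 0 -1" --pt "0 0.55 0 0 0 0 -1" --pt "0 0.55 0 0 0 0 -1" --pt "0 0.55 0 0 0 0 -1" --pt "0 0.55 0 0 0 0 -1"

```text
time_s: 5.23
ee_pos: [0.5084, -0.0722, 0.1545]
tool_rot: [-0.212, -2.587, -0.061]
wrist_force: [-0.1, 0.4, -3.0]
opening: 0.0387
grasp_force: 63.2
```

```bash
python3 tq.py
```

```text
5.2333 [ 0.5084 -0.0722  0.1545] F [-0.0988  0.3979 -2.9524] T [-0.1508 -0.8608 -0.0006] Ttool [ 0.0074 -0.8739  0.0043] op 0.038697879604010034 jt [  0.0891 -70.4499  14.9403 -30.6925   0.7487   3.5406  -0.0038]
5.2833 [ 0.5085 -0.0722  0.1543] F [-1.0571 -0.4281 -3.3636] T [-0.0979 -0.8448 -0.0035] Ttool [-0.0364 -0.8495 -0.019 ] op 0.03877660357718351 jt [  0.0528 -70.7025  14.9719 -30.7294   0.7482   3.5559  -0.003 ]
```

jog_arm --pt "0 -0.12 0 0 0 0 -1" --pt "0 -0.24 0 0 0 0 -1" --pt "0 -0.36 0 0 0 0 -1" --pt "0 -0.48 0 0 0 0 -1" --pt "0 -0.55 0 0 0 0 -1" --pt "0 -0.55 0 0 0 0 -1" --pt "0 -0.55 0 0 0 0 -1" --pt "0 -0.55 0 0 0 0 -1" --pt "0 -0.55 0 0 0 0 -1" --pt "0 -0.55 0 0 0 0 -1"

```text
time_s: 6.12
ee_pos: [0.5091, -0.0728, 0.153]
tool_rot: [-0.257, -3.13, 0.002]
wrist_force: [-0.1, -0.7, -3.5]
opening: 0.0388
grasp_force: 65.2
```

```bash
python3 tq.py
```

```text
6.1167 [ 0.5091 -0.0728  0.153 ] F [-0.0508 -0.7018 -3.4671] T [ 0.0742  0.0979 -0.023 ] Ttool [-0.0573  0.1088  0.0228] op 0.03878835839048989 jt [ -0.1117 -41.2617   6.5407 -35.7707  -0.0064  -0.0696   0.0123]
6.1667 [ 0.5089 -0.0729  0.153 ] F [-0.1615  0.0026 -2.9432] T [-0.0246  0.0887  0.0122] Ttool [ 0.0388  0.0835 -0.0122] op 0.0387596080403979 jt [ -0.0829 -41.0416   6.5129 -35.8377  -0.0038  -0.0848   0.0103]
```

jog_arm --pt "0 -0.12 0 0 0 0 -1" --pt "0 -0.24 0 0 0 0 -1" --pt "0 -0.36 0 0 0 0 -1" --pt "0 -0.48 0 0 0 0 -1" --pt "0 -0.55 0 0 0 0 -1" --pt "0 -0.55 0 0 0 0 -1" --pt "0 -0.55 0 0 0 0 -1" --pt "0 -0.55 0 0 0 0 -1" --pt "0 -0.55 0 0 0 0 -1" --pt "0 -0.55 0 0 0 0 -1" --pt "0 -0.55 0 0 0 0 -1"

```text
time_s: 7.08
ee_pos: [0.5093, -0.0728, 0.1536]
tool_rot: [0.213, 2.585, -0.061]
wrist_force: [-0.7, -0.3, -3.5]
opening: 0.0387
grasp_force: 65.3
```

jog_arm --pt "0 0.12 0 0 0 0 -1" --pt "0 0.24 0 0 0 0 -1" --pt "0 0.36 0 0 0 0 -1" --pt "0 0.48 0 0 0 0 -1" --pt "0 0.55 0 0 0 0 -1" --pt "0 0.55 0 0 0 0 -1" --pt "0 0.55 0 0 0 0 -1" --pt "0 0.55 0 0 0 0 -1" --pt "0 0.55 0 0 0 0 -1" --pt "0 0.55 0 0 0 0 -1"

```text
time_s: 7.92
ee_pos: [0.5079, -0.0723, 0.1537]
tool_rot: [0.257, 3.13, 0.003]
wrist_force: [-0.5, 0.1, -3.5]
opening: 0.0386
grasp_force: 65.2
```

```bash
python3 tq.py
```

```text
7.9167 [ 0.5079 -0.0723  0.1537] F [-0.4907  0.08   -3.4645] T [-0.0363  0.0702  0.0151] Ttool [ 0.0473  0.0634 -0.0151] op 0.03864436427292047 jt [ -0.0171 -37.6546   7.501  -35.5744   0.028   -0.1197  -0.0182]
7.9667 [ 0.508  -0.0722  0.1537] F [ 0.1359  0.1784 -3.9151] T [-0.0361  0.0965  0.0043] Ttool [ 0.0513  0.0893 -0.0042] op 0.03843167103219214 jt [ -0.0015 -37.9224   7.5406 -35.5066   0.0257  -0.1045  -0.0154]
```

```bash
cat > tq.py <<'E'
from h import *
v=[];f=[]
for k in range(7):
    s=arm.state(); v.append(Ro.from_rotvec(s["tool_rot"]).inv().apply(s["wrist_torque"])[1]);f.append(s["wrist_force"][2])
    if k<6: read_camera("wrist")
print("mean Ty %.4f sd %.4f Fz %.2f"%(np.mean(v),np.std(v),np.mean(f)),s["ee_pos"],s["tool_rot"],s["time_s"],s["opening"])
E
python3 tq.py
```

```text
mean Ty 0.0655 sd 0.0199 Fz -3.24 [ 0.5085 -0.0724  0.1535] [0.2567 3.1306 0.0007] 8.2667 0.03831766218153654
```

jog_arm --pt "0 0.12 0 0 0 0 -1" --pt "0 0.24 0 0 0 0 -1" --pt "0 0.36 0 0 0 0 -1" --pt "0 0.48 0 0 0 0 -1" --pt "0 0.58 0 0 0 0 -1" --pt "0 0.58 0 0 0 0 -1" --pt "0 0.58 0 0 0 0 -1" --pt "0 0.58 0 0 0 0 -1" --pt "0 0.58 0 0 0 0 -1" --pt "0 0.58 0 0 0 0 -1" --pt "0 0.58 0 0 0 0 -1"

```text
time_s: 9.18
ee_pos: [0.5086, -0.0722, 0.155]
tool_rot: [-0.209, -2.558, -0.064]
wrist_force: [-0.0, 0.7, -4.4]
opening: 0.0384
grasp_force: 65.3
```

jog_arm --pt "0 -0.12 0 0 0 0 -1" --pt "0 -0.24 0 0 0 0 -1" --pt "0 -0.36 0 0 0 0 -1" --pt "0 -0.48 0 0 0 0 -1" --pt "0 -0.58 0 0 0 0 -1" --pt "0 -0.58 0 0 0 0 -1" --pt "0 -0.58 0 0 0 0 -1" --pt "0 -0.58 0 0 0 0 -1" --pt "0 -0.58 0 0 0 0 -1" --pt "0 -0.58 0 0 0 0 -1"

```text
time_s: 10.02
ee_pos: [0.5094, -0.0729, 0.1534]
tool_rot: [-0.257, -3.13, 0.002]
wrist_force: [-0.9, -0.2, -4.0]
opening: 0.0389
grasp_force: 65.2
```

```bash
python3 tq.py; python3 -c "
from h import *
to([.471,.034,.15],-.5)"
```

```text
mean Ty 0.1302 sd 0.0280 Fz -3.88 [ 0.5086 -0.0728  0.153 ] [-0.2575 -3.1302  0.0014] 10.3167 0.03866330409464203
now [ 0.5086 -0.0728  0.153 ] turn [-0.0009 -0.0008 -0.1555] shift [0.0545 0.0993 0.003 ]
```

jog_arm --pt "0 -0.12 0 0 0 0 -1" --pt "0 -0.24 0 0 0 0 -1" --pt "0 -0.36 0 0 0 0 -1" --pt "0 -0.48 0 0 0 0 -1" --pt "0 -0.6 0 0 0 0 -1" --pt "0 -0.6 0 0 0 0 -1" --pt "0 -0.6 0 0 0 0 -1" --pt "0 -0.6 0 0 0 0 -1" --pt "0 -0.6 0 0 0 0 -1" --pt "0 -0.6 0 0 0 0 -1" --pt "0 -0.6 0 0 0 0 -1"

```text
time_s: 11.23
ee_pos: [0.5117, -0.0728, 0.1561]
tool_rot: [0.208, 2.54, -0.064]
wrist_force: [0.0, 0.1, -3.9]
opening: 0.0385
grasp_force: 65.7
```

jog_arm --pt "0 0.12 0 0 0 0 -1" --pt "0 0.24 0 0 0 0 -1" --pt "0 0.36 0 0 0 0 -1" --pt "0 0.48 0 0 0 0 -1" --pt "0 0.6 0 0 0 0 -1" --pt "0 0.6 0 0 0 0 -1" --pt "0 0.6 0 0 0 0 -1" --pt "0 0.6 0 0 0 0 -1" --pt "0 0.6 0 0 0 0 -1" --pt "0 0.6 0 0 0 0 -1"

```text
time_s: 12.07
ee_pos: [0.5114, -0.0727, 0.1578]
tool_rot: [-0.258, -3.13, -0.006]
wrist_force: [-0.1, 0.4, -3.3]
opening: 0.0385
grasp_force: 65.6
```

```bash
python3 tq.py; python3 -c "
from h import *
to([.5,-.318,.2],-3.3)"
```

```text
mean Ty 0.0612 sd 0.0198 Fz -3.47 [ 0.5118 -0.0726  0.157 ] [-0.2563 -3.1281 -0.0031] 12.3667 0.03832591758981237
now [ 0.5118 -0.0726  0.157 ] turn [ 0.0019 -0.0031 -0.1059] shift [-0.0282 -0.244  -0.0435]
```

jog_arm --pt "0 0 -0.05 -0.005 -0.04 -0.04 -1" --pt "0 0 -0.1 -0.01 -0.08 -0.043 -1" --pt "0 0 -0.129 -0.015 -0.12 -0.043 -1" --pt "0 0 -0.129 -0.02 -0.16 -0.043 -1" --pt "0 0 -0.129 -0.025 -0.2 -0.043 -1" --pt "0 0 -0.129 -0.03 -0.235 -0.043 -1" --pt "0 0 -0.129 -0.03 -0.251 -0.043 -1" --pt "0 0 -0.129 -0.03 -0.251 -0.043 -1" --pt "0 0 -0.129 -0.03 -0.251 -0.043 -1" --pt "0 0 -0.129 -0.03 -0.251 -0.043 -1"

```text
time_s: 13.2
ee_pos: [0.501, -0.3246, 0.1991]
tool_rot: [-0.053, -3.137, -0.002]
wrist_force: [1.1, 0.3, -3.1]
opening: 0.0386
grasp_force: 65.7
```

```bash
python3 - <<'E'
from h import *
im=read_camera("wrist"); cv2.imwrite("pics/w2.png",im[...,::-1])
to([.501,-.325,.011],-2); s=arm.state(); print(s["wrist_force"],s["opening"])
E
```

```text
now [ 0.5014 -0.324   0.1991] turn [ 0.0015 -0.0043  0.0022] shift [-0.0004 -0.0013  0.1881]
[ 0.4522  0.6574 -3.638 ] 0.03841055250605314
```

View pics/w2.png

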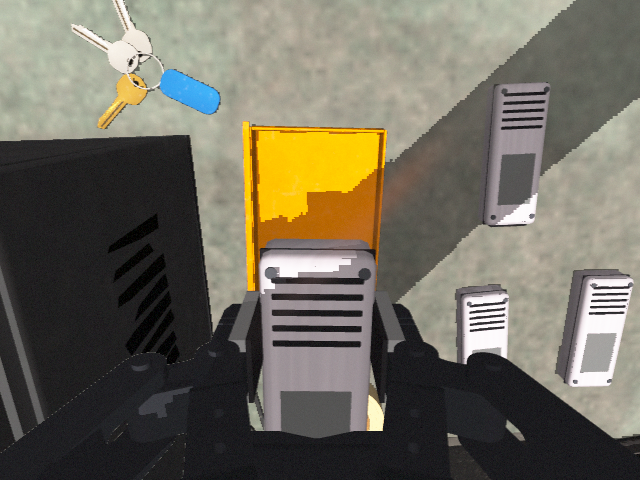

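The drive (ribs 317,315) hangs centred over the tray (columns 250–385), and the printer to the left is clear. Lower and release.

jog_arm --pt "0 0 0 0 0 0.04 -1" --pt "0 0 0 0 0 0.08 -1" --pt "0 0 0 0 0 0.12 -1" --pt "0 0 0 0 0 0.15 -1" --pt "0 0 0 0 0 0.17 -1" --pt "0 0 0 0 0 0.18 -1" --pt "0 0 0 0 0 0.188 -1" --pt "0 0 0 0 0 0.188 -1" --pt "0 0 0 0 0 0.188 0.1" --pt "0 0 0 0 0 0.188 0.22" --pt "0 0 0 0 0 0.188 0.22" --pt "0 0 0 0 0 0.188 0.22"

```text
time_s: 14.25
ee_pos: [0.5008, -0.326, 0.0129]
tool_rot: [-0.055, -3.139, 0.001]
wrist_force: [-0.2, -0.2, -0.8]
opening: 0.0524
grasp_force: 0.0
```

jog_arm --pt "0 0 0 0 0 -0.02 0.22" --pt "0 0 0 0 0 -0.06 0.22" --pt "0 0 0 0 0 -0.1 0.22" --pt "0 0 0 0 0 -0.14 0.3" --pt "0 0 0 0.03 0.08 -0.15 1" --pt "0 0 0 0.06 0.16 -0.15 1" --pt "0 0 0 0.06 0.16 -0.15 1" --pt "0 0 0 0.06 0.16 -0.15 1" --pt "0 0 0 0.06 0.16 -0.15 1" --pt "0 0 0 0.06 0.16 -0.15 1"

```text
time_s: 15.08
ee_pos: [0.4466, -0.159, 0.1622]
tool_rot: [-0.043, -3.139, -0.007]
wrist_force: [-0.0, -0.0, -0.4]
opening: 0.0854
grasp_force: 0.0
```

```bash
python3 - <<'E'
from h import *
look("top2"); s=arm.state(); print(s["time_s"],s["opening"],s["wrist_force"])
to([.439,-.165,.06],0.7)
E
```

```text
drives [(0.416, -0.2522, 108, 36, -17.7), (0.6267, -0.0742, 106, 37, -1.0), (0.6376, -0.1737, 108, 40, 3.4)]
tray(z.026) [(0.5619, -0.327, 119, 112, -3.3)]
15.1333 0.08521767823505465 [-0.2271 -0.1447  0.1198]
now [ 0.4467 -0.1615  0.1624] turn [ 0.0028 -0.0022 -0.0428] shift [ 0.0074 -0.004   0.1024]
```

jog_arm --pt "0 0 -0.043 0.0075 -0.004 0.04 1" --pt "0 0 -0.043 0.0075 -0.004 0.08 1" --pt "0 0 -0.043 0.0075 -0.004 0.1 1" --pt "0 0 -0.043 0.0075 -0.004 0.1 1" --pt "0 0 -0.043 0.0075 -0.004 0.1 1" --pt "0 0 -0.043 0.0075 -0.004 0.1 1"

```text
time_s: 15.63
ee_pos: [0.4389, -0.1692, 0.0632]
tool_rot: [0.009, -3.139, 0.001]
wrist_force: [-0.9, 0.5, 0.3]
opening: 0.0855
grasp_force: 0.0
```

```bash
python3 - <<'E'
from h import *
im=read_camera("wrist"); cv2.imwrite("pics/w3.png",im[...,::-1])
to([.439,-.165,.008],.7)
E
```

```text
now [ 0.4393 -0.1688  0.0635] turn [-0.0005 -0.0017 -0.0059] shift [0.0002 0.0038 0.0555]
```

View pics/w3.png

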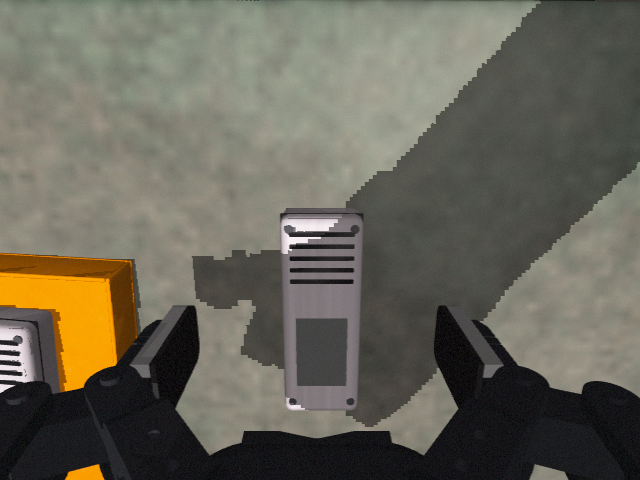

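The drive (ribs 322,255; body 210–410) lies between the pads, about 4 mm to the +y side. Correct, grip, lift and tilt.

jog_arm --pt "0 0 0 0 0.0035 0.035 1" --pt "0 0 0 0 0.0035 0.056 1" --pt "0 0 0 0 0.0035 0.056 0.2" --pt "0 0 0 0 0.0035 0.056 -0.5" --pt "0 0 0 0 0.0035 0.056 -1" --pt "0 0 0 0 0.0035 0.056 -1" --pt "0 0 0 0 0.0035 0.056 -1" --pt "0 0 0 0 0.0035 0.056 -1" --pt "0 0 0 0 0.0035 0.056 -1" --pt "0 0 0 0 0.0035 0.056 -1" --pt "0 0 0 0 0.0035 0.056 -1"

```text
time_s: 16.6
ee_pos: [0.4394, -0.1647, 0.008]
tool_rot: [0.012, -3.141, -0.0]
wrist_force: [-4.0, -0.2, 11.4]
opening: 0.0386
grasp_force: 60.0
```

jog_arm --pt "0 0 0 0 0 -0.04 -1" --pt "0 0 0 0 0 -0.08 -1" --pt "0 0 0 -0.04 0 -0.12 -1" --pt "0 0.12 0 -0.06 0 -0.15 -1" --pt "0 0.24 0 -0.06 0 -0.15 -1" --pt "0 0.36 0 -0.06 0 -0.15 -1" --pt "0 0.48 0 -0.06 0 -0.15 -1" --pt "0 0.6 0 -0.06 0 -0.15 -1" --pt "0 0.6 0 -0.06 0 -0.15 -1" --pt "0 0.6 0 -0.06 0 -0.15 -1" --pt "0 0.6 0 -0.06 0 -0.15 -1" --pt "0 0.6 0 -0.06 0 -0.15 -1"

```text
time_s: 17.6
ee_pos: [0.4984, -0.1641, 0.158]
tool_rot: [0.008, -2.543, 0.003]
wrist_force: [0.5, -0.7, -2.0]
opening: 0.0387
grasp_force: 62.6
```

jog_arm --pt "0 0 0 0 0 0 -1" --pt "0 0 0 0 0 0 -1" --pt "0 -0.12 0 0 0 0 -1" --pt "0 -0.24 0 0 0 0 -1" --pt "0 -0.36 0 0 0 0 -1" --pt "0 -0.48 0 0 0 0 -1" --pt "0 -0.6 0 0 0 0 -1" --pt "0 -0.6 0 0 0 0 -1" --pt "0 -0.6 0 0 0 0 -1" --pt "0 -0.6 0 0 0 0 -1" --pt "0 -0.6 0 0 0 0 -1" --pt "0 -0.6 0 0 0 0 -1"

```text
time_s: 18.6
ee_pos: [0.4994, -0.1632, 0.1556]
tool_rot: [0.015, -3.137, 0.001]
wrist_force: [0.5, 0.3, -3.3]
opening: 0.0386
grasp_force: 62.6
```

```bash
python3 tq.py
```

```text
mean Ty 0.1049 sd 0.0153 Fz -3.05 [ 0.4985 -0.1635  0.1552] [ 0.0126 -3.1362  0.0005] 18.9 0.03867815001135073
```

jog_arm --pt "0 -0.12 0 0 0 0 -1" --pt "0 -0.24 0 0 0 0 -1" --pt "0 -0.36 0 0 0 0 -1" --pt "0 -0.48 0 0 0 0 -1" --pt "0 -0.6 0 0 0 0 -1" --pt "0 -0.6 0 0 0 0 -1" --pt "0 -0.6 0 0 0 0 -1" --pt "0 -0.6 0 0 0 0 -1" --pt "0 -0.6 0 0 0 0 -1" --pt "0 -0.6 0 0 0 0 -1" --pt "0 -0.6 0 0 0 0 -1"

```text
time_s: 19.82
ee_pos: [0.4994, -0.1634, 0.1563]
tool_rot: [-0.011, 2.545, 0.003]
wrist_force: [0.3, -1.1, -3.0]
opening: 0.0383
grasp_force: 62.7
```

jog_arm --pt "0 0.12 0 0 0 0 -1" --pt "0 0.24 0 0 0 0 -1" --pt "0 0.36 0 0 0 0 -1" --pt "0 0.48 0 0 0 0 -1" --pt "0 0.6 0 0 0 0 -1" --pt "0 0.6 0 0 0 0 -1" --pt "0 0.6 0 0 0 0 -1" --pt "0 0.6 0 0 0 0 -1" --pt "0 0.6 0 0 0 0 -1" --pt "0 0.6 0 0 0 0 -1"

```text
time_s: 20.65
ee_pos: [0.498, -0.1635, 0.1567]
tool_rot: [0.011, -3.141, -0.004]
wrist_force: [-0.5, -0.5, -2.0]
opening: 0.0382
grasp_force: 62.6
```

```bash
python3 tq.py; python3 -c "
from h import *
look('top3')
to([.465,.034,.16],-.5)"
```

```text
mean Ty 0.0347 sd 0.0267 Fz -2.92 [ 0.4984 -0.1631  0.156 ] [ 0.0127 -3.1388 -0.0027] 20.95 0.03846985457452584
drives [(0.4731, -0.2299, 207, 62, -2.5), (0.6267, -0.0742, 106, 37, -1.0), (0.6371, -0.1754, 112, 51, 14.4)]
tray(z.026) []
now [ 0.4984 -0.1631  0.1558] turn [ 0.0014 -0.0033  0.0169] shift [ 0.0318  0.1974 -0.0038]
```

jog_arm --pt "0 0 0.047 -0.001 -0.02 -0.04 -1" --pt "0 0 0.047 -0.001 -0.06 -0.044 -1" --pt "0 0 0.047 -0.001 -0.1 -0.044 -1" --pt "0 0 0.047 -0.001 -0.14 -0.044 -1" --pt "0 0 0.047 -0.001 -0.163 -0.044 -1" --pt "0 0 0.047 -0.001 -0.163 -0.044 -1" --pt "0 0 0.047 -0.001 -0.163 -0.044 -1" --pt "0 0 0.047 -0.001 -0.163 -0.044 -1" --pt "0 0 0.047 -0.001 -0.163 -0.044 -1"

```text
time_s: 21.75
ee_pos: [0.5016, -0.3246, 0.1991]
tool_rot: [-0.057, -3.137, -0.002]
wrist_force: [-0.0, 0.8, -3.5]
opening: 0.0386
grasp_force: 63.1
```

```bash
python3 - <<'E'
from h import *
im=read_camera("wrist"); cv2.imwrite("pics/w4.png",im[...,::-1])
to([.501,-.326,.037],-2)
E
```

```text
now [ 0.5017 -0.3245  0.1992] turn [ 0.0014 -0.0042 -0.0013] shift [-0.     -0.0017  0.1622]
```

View pics/w4.png

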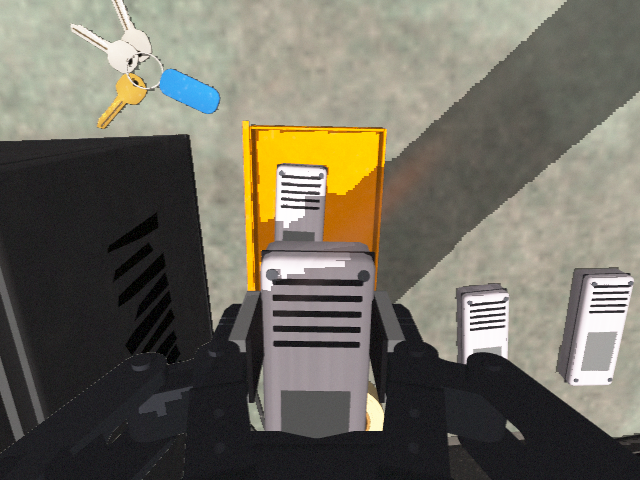

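```bash
cat >> h.py <<'E'
def wray(px,z,s=None):
    i=camera_info("wrist"); s=s or arm.state(); M=np.array(i["mount"]); R=Ro.from_rotvec(s["tool_rot"]).as_matrix()
    px=np.atleast_2d(px).astype(float)
    d=np.c_[(px[:,0]-i["cx"])/i["fx"],(px[:,1]-i["cy"])/i["fy"],np.ones(len(px))]@M[:3,:3].T@R.T
    C=R@M[:3,3]+s["ee_pos"]
    return C+d*((z-C[2])/d[:,2])[:,None]
E
python3 - <<'E'
from h import *
print(wray([(277,166),(326,168),(276,243),(324,243)],.026)[:,:2])
print("tray rim",wray([(244,123),(386,129)],.026)[:,:2])
print("tray floor",wray([(255,250),(378,250)],.002)[:,:2])
E
```

```text
[[ 0.4673 -0.354 ]
 [ 0.4702 -0.316 ]
 [ 0.5301 -0.3589]
 [ 0.5316 -0.3194]]
tray rim [[ 0.4342 -0.3768]
 [ 0.4424 -0.2697]]
tray floor [[ 0.5439 -0.3807]
 [ 0.5479 -0.2714]]
```

The lower drive is at (.525,-.338), yaw about -3.5°. I'll stack the held one over it.

jog_arm --pt "0 0 0.026 0.0045 -0.0075 0.03 -1" --pt "0 0 0.026 0.0045 -0.0075 0.07 -1" --pt "0 0 0.026 0.0045 -0.0075 0.1 -1" --pt "0 0 0.026 0.0045 -0.0075 0.13 -1" --pt "0 0 0.026 0.0045 -0.0075 0.15 -1" --pt "0 0 0.026 0.0045 -0.0075 0.163 -1" --pt "0 0 0.026 0.0045 -0.0075 0.163 -1" --pt "0 0 0.026 0.0045 -0.0075 0.163 -1"

```text
time_s: 22.47
ee_pos: [0.4962, -0.3327, 0.0366]
tool_rot: [-0.099, -3.136, -0.001]
wrist_force: [-0.6, -0.1, -2.5]
opening: 0.0384
grasp_force: 66.2
```

jog_arm --pt "0 0 0 0 0 0 -0.1" --pt "0 0 0 0 0 0 0.0" --pt "0 0 0 0 0 0 0.1" --pt "0 0 0 0 0 0 0.15" --pt "0 0 0 0 0 0 0.15" --pt "0 0 0 0 0 -0.01 0.15" --pt "0 0 0 0 0 -0.05 0.15" --pt "0 0 0 0 0 -0.09 0.15" --pt "0 0 0 0 0 -0.13 0.3" --pt "0 0 0 0 0 -0.16 1" --pt "0 0 0 0 0 -0.16 1" --pt "0 0 0 0 0 -0.16 1"

```text
time_s: 23.47
ee_pos: [0.4969, -0.3346, 0.1994]
tool_rot: [-0.102, -3.14, 0.002]
wrist_force: [0.1, 0.1, -0.7]
opening: 0.0852
grasp_force: 0.0
```

```bash
python3 - <<'E'
from h import *
im=read_camera("wrist"); cv2.imwrite("pics/w5.png",im[...,::-1])
to([.599,-.074,.20],-1); look()
E
```

```text
now [ 0.4963 -0.3337  0.1974] turn [ 0.0001 -0.0027 -0.0474] shift [-0.0856  0.2659 -0.0028]
drives [(0.6267, -0.0742, 106, 37, -1.0), (0.6378, -0.1744, 108, 40, 4.3)]
tray(z.026) [(0.5289, -0.3256, 185, 111, -3.3)]
```

View pics/w5.png

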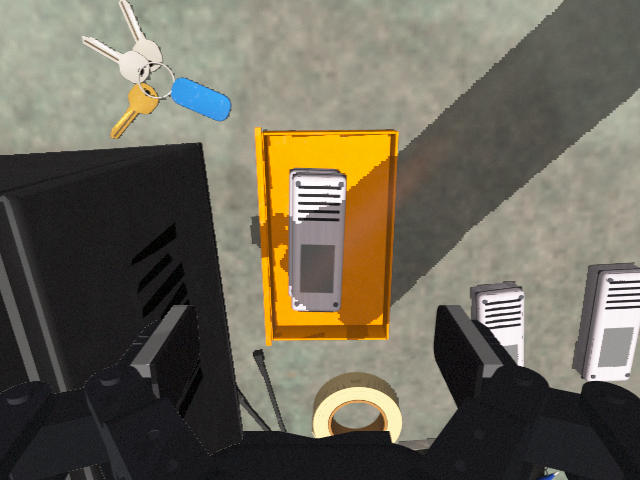

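Both drives are stacked in the tray (318,240). Now the third drive at (.627,-.074).

jog_arm --pt "0 0 -0.047 -0.014 0.04 0 1" --pt "0 0 -0.047 -0.028 0.08 0 1" --pt "0 0 -0.047 -0.042 0.12 0 1" --pt "0 0 -0.047 -0.056 0.16 0 1" --pt "0 0 -0.047 -0.07 0.2 0 1" --pt "0 0 -0.047 -0.08 0.24 0.03 1" --pt "0 0 -0.047 -0.0855 0.266 0.06 1" --pt "0 0 -0.047 -0.0855 0.266 0.1 1" --pt "0 0 -0.047 -0.0855 0.266 0.13 1" --pt "0 0 -0.047 -0.0855 0.266 0.13 1" --pt "0 0 -0.047 -0.0855 0.266 0.13 1" --pt "0 0 -0.047 -0.0855 0.266 0.13 1"

```text
time_s: 24.57
ee_pos: [0.5985, -0.0751, 0.0676]
tool_rot: [-0.031, -3.138, 0.001]
wrist_force: [0.2, 0.4, 0.7]
opening: 0.0854
grasp_force: 0.0
```

```bash
python3 - <<'E'
from h import *
s=arm.state(); im=read_camera("wrist"); cv2.imwrite("pics/w6.png",im[...,::-1])
hsv=cv2.cvtColor(im,cv2.COLOR_RGB2HSV)
m=cv2.inRange(hsv,(0,0,110),(180,60,255)); m[:150]=0; m[440:]=0
m=cv2.inRange(hsv[...,2],160,255)&cv2.inRange(hsv[...,1],0,40)
n,l,st,c=cv2.connectedComponentsWithStats(m)
for k in range(1,n):
    if st[k,4]>800: print(st[k],c[k])
to([.600,-.074,.008],-1)
E
```

```text
[ 46   0  58  25 840] [72.0143  8.2202]
[   93     0   182   246 15786] [190.1758 126.4928]
[  275     0   160   184 11781] [348.7879  78.4765]
[    0     8   111   224 10080] [ 40.8973 114.3815]
[ 541   48   99  141 4911] [602.156  132.5135]
[  82  165   42   69 1299] [102.2448 200.037 ]
[  43  241  116  152 7867] [101.4548 310.8395]
[ 279  374  178   81 4169] [380.7006 418.6508]
[ 184  383   63   61 1631] [212.3887 415.7603]
now [ 0.5992 -0.0752  0.0685] turn [-0.0003 -0.0015 -0.0022] shift [-0.0009  0.0012  0.0605]
```

View pics/w6.png

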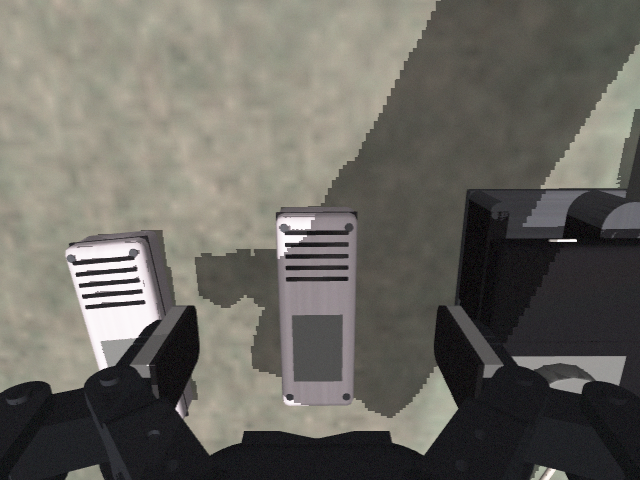

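The drive (columns 278–357) is centred at column 317, and the dock edge at 460 clears the finger. Grip and test.

jog_arm --pt "0 0 0 0 0.001 0.035 1" --pt "0 0 0 0 0.001 0.0605 1" --pt "0 0 0 0 0.001 0.0605 0.2" --pt "0 0 0 0 0.001 0.0605 -0.5" --pt "0 0 0 0 0.001 0.0605 -1" --pt "0 0 0 0 0.001 0.0605 -1" --pt "0 0 0 0 0.001 0.0605 -1" --pt "0 0 0 0 0.001 0.0605 -1" --pt "0 0 0 0 0.001 0.0605 -1" --pt "0 0 0 0 0.001 0.0605 -1" --pt "0 0 0 0 0.001 0.0605 -1"

```text
time_s: 25.53
ee_pos: [0.5999, -0.0735, 0.0087]
tool_rot: [0.029, 3.141, 0.0]
wrist_force: [-0.5, -0.9, 7.3]
opening: 0.0382
grasp_force: 62.0
```

jog_arm --pt "0 0 0 0 0 -0.04 -1" --pt "0 0 0 0 0 -0.08 -1" --pt "0 0 0 0.03 0 -0.12 -1" --pt "0 0.12 0 0.06 0 -0.15 -1" --pt "0 0.24 0 0.08 0 -0.15 -1" --pt "0 0.36 0 0.08 0 -0.15 -1" --pt "0 0.48 0 0.08 0 -0.15 -1" --pt "0 0.6 0 0.08 0 -0.15 -1" --pt "0 0.6 0 0.08 0 -0.15 -1" --pt "0 0.6 0 0.08 0 -0.15 -1" --pt "0 0.6 0 0.08 0 -0.15 -1" --pt "0 0.6 0 0.08 0 -0.15 -1"

```text
time_s: 26.53
ee_pos: [0.5188, -0.0719, 0.1584]
tool_rot: [-0.024, -2.543, -0.008]
wrist_force: [-0.3, 0.4, -2.0]
opening: 0.0386
grasp_force: 62.0
```

jog_arm --pt "0 0 0 0 0 0 -1" --pt "0 0 0 0 0 0 -1" --pt "0 -0.12 0 0 0 0 -1" --pt "0 -0.24 0 0 0 0 -1" --pt "0 -0.36 0 0 0 0 -1" --pt "0 -0.48 0 0 0 0 -1" --pt "0 -0.6 0 0 0 0 -1" --pt "0 -0.6 0 0 0 0 -1" --pt "0 -0.6 0 0 0 0 -1" --pt "0 -0.6 0 0 0 0 -1" --pt "0 -0.6 0 0 0 0 -1" --pt "0 -0.6 0 0 0 0 -1"

```text
time_s: 27.53
ee_pos: [0.5195, -0.0713, 0.1562]
tool_rot: [-0.027, -3.137, 0.001]
wrist_force: [0.3, 0.3, -1.5]
opening: 0.0383
grasp_force: 61.9
```

```bash
python3 tq.py
```

```text
mean Ty 0.0748 sd 0.0315 Fz -2.19 [ 0.5187 -0.0716  0.1557] [-0.0285 -3.1363  0.0006] 27.8333 0.03812768841213032
```

jog_arm --pt "0 -0.12 0 0 0 0 -1" --pt "0 -0.24 0 0 0 0 -1" --pt "0 -0.36 0 0 0 0 -1" --pt "0 -0.48 0 0 0 0 -1" --pt "0 -0.6 0 0 0 0 -1" --pt "0 -0.6 0 0 0 0 -1" --pt "0 -0.6 0 0 0 0 -1" --pt "0 -0.6 0 0 0 0 -1" --pt "0 -0.6 0 0 0 0 -1" --pt "0 -0.6 0 0 0 0 -1" --pt "0 -0.6 0 0 0 0 -1"

```text
time_s: 28.75
ee_pos: [0.5195, -0.0712, 0.1565]
tool_rot: [0.023, 2.546, -0.007]
wrist_force: [-0.5, -0.6, -2.2]
opening: 0.0387
grasp_force: 62.0
```

jog_arm --pt "0 0.12 0 0 0 0 -1" --pt "0 0.24 0 0 0 0 -1" --pt "0 0.36 0 0 0 0 -1" --pt "0 0.48 0 0 0 0 -1" --pt "0 0.6 0 0 0 0 -1" --pt "0 0.6 0 0 0 0 -1" --pt "0 0.6 0 0 0 0 -1" --pt "0 0.6 0 0 0 0 -1" --pt "0 0.6 0 0 0 0 -1" --pt "0 0.6 0 0 0 0 -1"

```text
time_s: 29.58
ee_pos: [0.5182, -0.0712, 0.1574]
tool_rot: [-0.029, -3.141, -0.006]
wrist_force: [0.6, 0.7, -2.2]
opening: 0.0384
grasp_force: 62.0
```

```bash
python3 tq.py; python3 -c "
from h import *
look('top3')
to([.465,.034,.10],-.5)"
```

```text
mean Ty 0.0741 sd 0.0381 Fz -2.32 [ 0.5185 -0.071   0.1566] [-0.0278 -3.1387 -0.0034] 29.8833 0.0383760765181901
drives [(0.4954, -0.1428, 287, 189, -16.4)]
tray(z.026) [(0.5289, -0.3251, 185, 112, -3.3)]
now [ 0.5185 -0.071   0.1564] turn [ 0.0017 -0.0033 -0.009 ] shift [0.0552 0.104  0.0567]
```

Ty is unchanged (.0748 and .0741), so this drive is sound. The two in the tray both rattled, which makes the fourth sound too. I'll line this one up with bay 2.

jog_arm --pt "0 0 0 0.03 0.02 0 -1" --pt "0 -0.003 -0.009 0.055 0.05 0 -1" --pt "0 -0.003 -0.009 0.055 0.08 0 -1" --pt "0 -0.003 -0.009 0.055 0.104 0.03 -1" --pt "0 -0.003 -0.009 0.055 0.104 0.06 -1" --pt "0 -0.003 -0.009 0.055 0.104 0.09 -1" --pt "0 -0.003 -0.009 0.055 0.104 0.09 -1" --pt "0 -0.003 -0.009 0.055 0.104 0.09 -1" --pt "0 -0.003 -0.009 0.055 0.104 0.09 -1"

```text
time_s: 30.68
ee_pos: [0.466, 0.0331, 0.0677]
tool_rot: [0.016, 3.141, 0.001]
wrist_force: [-0.2, 1.0, -1.6]
opening: 0.0384
grasp_force: 62.0
```

```bash
python3 - <<'E'
from h import *
im=read_camera("wrist"); cv2.imwrite("pics/w7.png",im[...,::-1])
t=read_camera("side")[170:290,230:390]; cv2.imwrite("pics/s7.png",cv2.resize(t[...,::-1],(800,600),interpolation=cv2.INTER_CUBIC))
to([.465,.034,.016],-.5)
E
```

```text
now [0.4665 0.0336 0.0681] turn [ 0.0016  0.0017 -0.001 ] shift [0.0016 0.0003 0.0521]
```

View pics/w7.png

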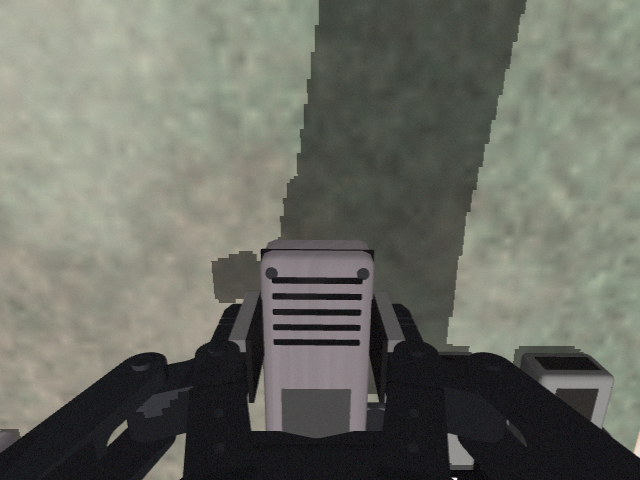

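The wrist view shows blank_1's front at right (about 525–612, row 378); its y will check the bay line.

```bash
python3 - <<'E'
from h import *
im=cv2.imread("pics/w7.png"); g=cv2.cvtColor(im,cv2.COLOR_BGR2GRAY)
for r in (376,384,392,400,410,420): print(r,g[r,505:625:4].tolist())
print(wray([(529,378),(612,378)],.030)[:,:2], wray([(536,400),(608,400)],.030)[:,:2])
cv2.imwrite("pics/w7c.png",cv2.resize(im[340:480,440:640],(800,560),interpolation=cv2.INTER_CUBIC))
E
```

```text
376 [17, 21, 28, 15, 26, 14, 28, 52, 55, 84, 106, 109, 108, 110, 108, 108, 110, 107, 108, 109, 105, 104, 106, 108, 104, 106, 105, 119, 147, 145]
384 [19, 23, 27, 21, 21, 23, 24, 20, 27, 87, 140, 147, 148, 145, 146, 143, 144, 147, 147, 145, 147, 147, 142, 145, 147, 146, 144, 125, 147, 140]
392 [19, 14, 23, 25, 23, 25, 25, 20, 22, 23, 25, 25, 145, 50, 47, 45, 49, 47, 50, 48, 48, 45, 51, 74, 141, 147, 142, 140, 142, 144]
400 [26, 25, 17, 21, 24, 21, 26, 24, 21, 21, 23, 25, 20, 21, 29, 43, 47, 47, 44, 43, 46, 45, 47, 147, 144, 146, 123, 138, 141, 145]
410 [26, 21, 29, 24, 23, 18, 23, 24, 26, 20, 27, 18, 26, 23, 14, 23, 21, 25, 49, 49, 47, 48, 97, 147, 144, 128, 144, 138, 137, 136]
420 [32, 22, 17, 23, 20, 23, 26, 20, 25, 22, 18, 21, 27, 23, 18, 25, 18, 24, 26, 24, 22, 38, 145, 145, 144, 148, 145, 146, 149, 148]
[[0.5277 0.1448]
 [0.5281 0.1886]] [[0.5417 0.1506]
 [0.5421 0.1893]]
```

View pics/w7c.png

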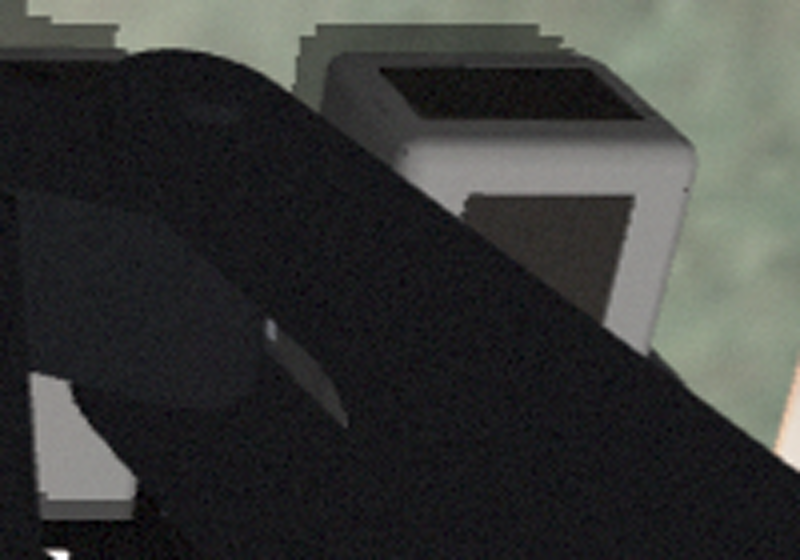

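jog_arm --pt "0 0.0015 0 0.0015 0.0 0.03 -1" --pt "0 0.0015 0 0.0015 0.0 0.052 -1" --pt "0 0.0015 0 0.0015 0.0 0.052 -1" --pt "0 0.0015 0 0.0015 0.0 0.052 -1" --pt "0 0.0015 0 -0.01 0.0 0.052 -1" --pt "0 0.0015 0 -0.018 0.0 0.052 -1" --pt "0 0.0015 0 -0.026 0.0 0.052 -1" --pt "0 0.0015 0 -0.03 0.0 0.052 -1" --pt "0 0.0015 0 -0.03 0.0 0.052 -1" --pt "0 0.0015 0 -0.03 0.0 0.052 -1"

```text
time_s: 31.62
ee_pos: [0.4955, 0.0336, 0.0146]
tool_rot: [-0.014, -3.14, -0.001]
wrist_force: [-0.1, 0.6, -0.4]
opening: 0.0384
grasp_force: 62.2
```

```bash
cat >st.py <<'E'
from h import *
s=arm.state(); print(s["time_s"],s["ee_pos"],s["tool_rot"],"F",s["wrist_force"],"T",s["wrist_torque"],s["opening"])
E
python3 st.py
```

```text
31.6167 [0.4955 0.0336 0.0146] [-0.0139 -3.1395 -0.0009] F [-0.0685  0.6419 -0.3967] T [ 0.0549 -0.3639  0.0634] 0.03837078691272476
```

jog_arm --pt "0 0 0 -0.006 0 -0.001 -1" --pt "0 0 0 -0.013 0 -0.001 -1" --pt "0 0 0 -0.02 0 -0.001 -1" --pt "0 0 0 -0.027 0 -0.001 -1" --pt "0 0 0 -0.034 0 -0.001 -1" --pt "0 0 0 -0.039 0 -0.001 -1" --pt "0 0 0 -0.042 0 -0.001 -1" --pt "0 0 0 -0.042 0 -0.001 -1" --pt "0 0 0 -0.042 0 -0.001 -1"

```text
time_s: 32.37
ee_pos: [0.537, 0.033, 0.015]
tool_rot: [-0.014, -3.139, -0.0]
wrist_force: [0.8, 0.1, -1.6]
opening: 0.0383
grasp_force: 62.1
```

```bash
python3 st.py
```

```text
32.3667 [0.537 0.033 0.015] [-0.0141 -3.1386 -0.0004] F [ 0.8009  0.1364 -1.5868] T [ 0.0081 -0.0931 -0.0081] 0.03828521695778927
```

Sliding freely; push on gently to the stop.

jog_arm --pt "0 0 0 -0.002 0 0 -1" --pt "0 0 0 -0.004 0 0 -1" --pt "0 0 0 -0.006 0 0 -1" --pt "0 0 0 -0.008 0 0 -1" --pt "0 0 0 -0.008 0 0 -1" --pt "0 0 0 -0.008 0 0 -1"

```text
time_s: 32.87
ee_pos: [0.5405, 0.0332, 0.0146]
tool_rot: [-0.014, -3.129, -0.003]
wrist_force: [-21.0, 0.2, 17.6]
opening: 0.0385
grasp_force: 64.4
```

```bash
python3 st.py
```

```text
32.8667 [0.5405 0.0332 0.0146] [-0.0142 -3.1295 -0.0034] F [-20.9699   0.2266  17.6065] T [-0.01    4.1191  0.0104] 0.03850116104057319
```

Stop met at TCP x .5405 as predicted (−21 N). Relieve, release and retreat.

jog_arm --pt "0 0 0 0.0045 0 0 -1" --pt "0 0 0 0.0045 0 0 -1" --pt "0 0 0 0.0045 0 0 0" --pt "0 0 0 0.0045 0 0 0.2" --pt "0 0 0 0.0045 0 0 0.2" --pt "0 0 0 0.0045 0 0 0.2" --pt "0 0 0 0.0045 0 -0.03 0.2" --pt "0 0 0 0.0045 0 -0.07 0.2" --pt "0 0 0 0.0045 0 -0.11 0.2" --pt "0 0 0 0.0045 0 -0.14 0.2" --pt "0 0 0 0.0045 0 -0.14 1" --pt "0 0 0 0.0045 0 -0.14 1"

```text
time_s: 33.87
ee_pos: [0.5423, 0.0332, 0.1571]
tool_rot: [0.014, 3.14, 0.003]
wrist_force: [-0.9, -0.2, 0.2]
opening: 0.0735
grasp_force: 0.0
```

```bash
python3 - <<'E'
from h import *
im=read_camera("wrist"); cv2.imwrite("pics/w8.png",im[...,::-1])
to([.611,-.1765,.07],4); look("top8")
E
```

```text
now [0.5411 0.0333 0.1554] turn [ 0.0014 -0.0017 -0.0783] shift [-0.0718 -0.2093  0.085 ]
drives [(0.5612, -0.0322, 202, 46, -0.6), (0.6377, -0.1738, 108, 38, 4.6)]
tray(z.026) [(0.5289, -0.3252, 185, 112, -3.3)]
```

View pics/w8.png

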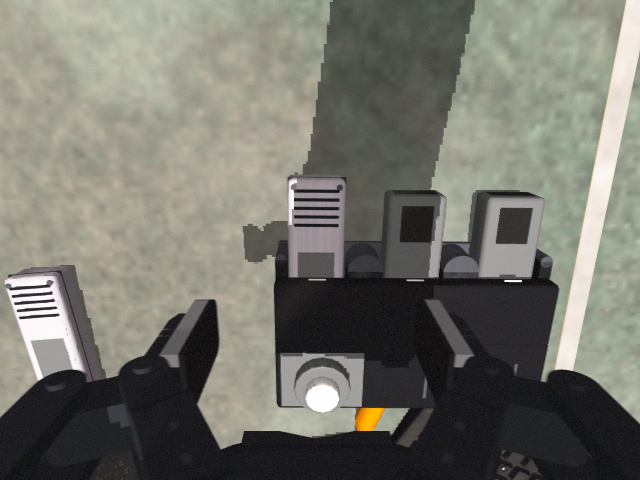

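The sound drive sits in bay 2 (columns 288–344), the blanks at 415 and 508, and the key at (322,397). I'll pull blank_1 next.

```bash
python3 - <<'E'
from h import *
y=lambda p,z:print(wray(p,z)[:,:2].tolist())
y([(290,270),(344,270)],.030); y([(387,270),(441,270)],.030); y([(481,270),(535,270)],.030); y([(322,397)],.070)
g=cv2.imread("pics/w8.png",0); 
for r in(240,265):print(g[r,378:450:2].tolist())
to([.538,.102,.1],0)
E
```

```text
[[0.5739993672691055, 0.014129383500236358], [0.5743163296326547, 0.05248292532727508]]
[[0.5745687294403714, 0.08302417468573013], [0.5748857014777141, 0.12137888707522614]]
[[0.5751204990516411, 0.14979020528871106], [0.5754374804640103, 0.18814605208883092]]
[[0.6494451415460092, 0.036005951378700086]]
[90, 88, 51, 46, 56, 73, 82, 85, 86, 83, 87, 30, 26, 26, 28, 34, 27, 24, 25, 35, 28, 24, 27, 26, 32, 26, 42, 82, 109, 162, 164, 152, 149, 179, 177, 178]
[55, 59, 51, 49, 74, 81, 84, 82, 85, 85, 83, 83, 83, 85, 85, 84, 87, 82, 84, 83, 86, 80, 81, 82, 81, 80, 164, 161, 164, 164, 142, 35, 38, 42, 109, 115]
now [0.5404 0.0333 0.1544] turn [ 0.0008 -0.0037 -0.0085] shift [0.0028 0.0686 0.0545]
```

jog_arm --pt "0 0 0 0 0.035 0.02 0.2" --pt "0 0 0 0 0.0686 0.04 0.2" --pt "0 0 0 0 0.0686 0.06 0.2" --pt "0 0 0 0 0.0686 0.06 0.2" --pt "0 0 0 0 0.0686 0.06 0.2" --pt "0 0 0 0 0.0686 0.09 0.2" --pt "0 0 0 0 0.0686 0.12 0.2" --pt "0 0 0 0 0.0686 0.138 0.2" --pt "0 0 0 0 0.0686 0.138 0.2"

```text
time_s: 34.72
ee_pos: [0.539, 0.0998, 0.0145]
tool_rot: [-0.017, -3.134, 0.003]
wrist_force: [-1.0, 0.7, 0.2]
opening: 0.0512
grasp_force: 0.0
```

jog_arm --pt "0 0 0 0 0 0 -0.5" --pt "0 0 0 0 0 0 -1" --pt "0 0 0 0 0 0 -1" --pt "0 0 0 0 0 0 -1" --pt "0 0 0 0 0 0 -1" --pt "0 0 0 0 0 0 -1" --pt "0 0 0 0 0 0 -1"

```text
time_s: 35.3
ee_pos: [0.5417, 0.1014, 0.0177]
tool_rot: [-0.015, -3.14, -0.001]
wrist_force: [-1.3, -2.7, 3.2]
opening: 0.0381
grasp_force: 61.5
```

```bash
python3 st.py
```

```text
35.3 [0.5417 0.1014 0.0177] [-0.0146 -3.1402 -0.0009] F [-1.2596 -2.7311  3.2275] T [-0.6266 -0.0122 -0.2245] 0.03805174666938775
```

jog_arm --pt "0 0 0 0.015 0 0 -1" --pt "0 0 0 0.035 0 0 -1" --pt "0 0 0 0.055 0 0 -1" --pt "0 0 0 0.075 0 0 -1" --pt "0 0 0 0.08 0 0 -1" --pt "0 0 0 0.08 0 -0.03 -1" --pt "0 0 0 0.08 0 -0.06 -1" --pt "0 0 0 0.08 -0.03 -0.07 -1" --pt "0 0 0 0.075 -0.07 -0.07 -1" --pt "0 0 0 0.07 -0.11 -0.07 -1" --pt "0 0 0 0.07 -0.15 -0.07 -1" --pt "0 0 0 0.07 -0.19 -0.07 -1"

```text
time_s: 36.3
ee_pos: [0.4705, -0.089, 0.0879]
tool_rot: [-0.011, -3.141, -0.001]
wrist_force: [1.0, 0.4, -0.4]
opening: 0.0382
grasp_force: 61.3
```

```bash
python3 st.py; python3 -c "
from h import *
to([.47,-.09,.0135],-.5)"
```

```text
36.3 [ 0.4705 -0.089   0.0879] [-0.0112 -3.1408 -0.0015] F [ 1.0257  0.4145 -0.3825] T [-0.0527 -0.0409  0.0067] 0.03820432072794932
now [ 0.4705 -0.089   0.0879] turn [ 0.0009 -0.0008  0.0016] shift [ 0.0004 -0.0011  0.0744]
```

jog_arm --pt "0 0 0 0 0 0.03 -1" --pt "0 0 0 0 0 0.06 -1" --pt "0 0 0 0 0 0.0735 -1" --pt "0 0 0 0 0 0.0735 -1" --pt "0 0 0 0 0 0.0735 0.2" --pt "0 0 0 0 0 0.0735 0.5" --pt "0 0 0 0 0 0.0735 0.5" --pt "0 0 0 0 0 0.0735 0.5" --pt "0 0 0 0 0 0.03 0.5" --pt "0 0 0 0 0 -0.01 0.5" --pt "0 0 0 0 0 -0.05 1" --pt "0 0 0 0 0 -0.06 1"

```text
time_s: 37.3
ee_pos: [0.4726, -0.0889, 0.153]
tool_rot: [0.016, 3.137, 0.002]
wrist_force: [1.4, -0.4, 1.5]
opening: 0.0849
grasp_force: 0.0
```

```bash
python3 -c "
from h import *
look('top9'); to([.611,-.1765,.07],4.3)"
```

```text
drives [(0.4649, -0.1686, 195, 184, -2.5), (0.6376, -0.1737, 108, 40, 3.4)]
tray(z.026) [(0.5289, -0.3251, 185, 112, -3.3)]
now [ 0.4728 -0.0883  0.1525] turn [ 0.002   0.0056 -0.0841] shift [-0.1385 -0.0871  0.0831]
```

jog_arm --pt "0 0.005 -0.04 -0.035 -0.02 0 1" --pt "0 0.005 -0.08 -0.07 -0.04 0 1" --pt "0 0.005 -0.08 -0.105 -0.065 0.01 1" --pt "0 0.005 -0.08 -0.1385 -0.087 0.04 1" --pt "0 0.005 -0.08 -0.1385 -0.087 0.08 1" --pt "0 0.005 -0.08 -0.1385 -0.087 0.085 1" --pt "0 0.005 -0.08 -0.1385 -0.087 0.085 1" --pt "0 0.005 -0.08 -0.1385 -0.087 0.085 1"

```text
time_s: 38.02
ee_pos: [0.6066, -0.1756, 0.0619]
tool_rot: [0.111, -3.13, -0.001]
wrist_force: [0.2, -0.5, 1.3]
opening: 0.0854
grasp_force: 0.0
```

```bash
python3 - <<'E'
from h import *
im=read_camera("wrist"); g=cv2.cvtColor(im,cv2.COLOR_RGB2GRAY); cv2.imwrite("pics/w10.png",im[...,::-1])
to([.611,-.1765,.008],4)
for r in (260,330,370): 
    e=np.diff(cv2.GaussianBlur(g,(5,5),0)[r,210:425].astype(int)); print(r,210+np.argsort(-abs(e))[:12])
E
```

```text
now [ 0.6075 -0.1756  0.0634] turn [ 0.0008 -0.0065  0.0018] shift [-0.0038 -0.0012  0.0553]
260 [269 276 270 268 277 275 220 271 219 221 267 350]
330 [237 284 236 336 285 238 349 335 337 272 348 283]
370 [266 285 336 335 286 348 265 267 347 274 284 275]
```

View pics/w10.png

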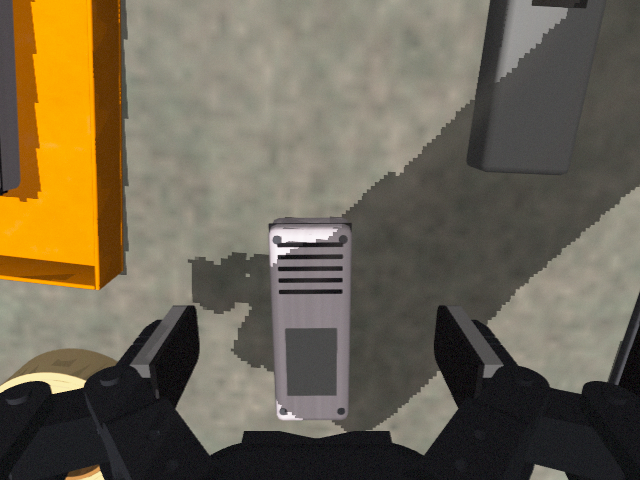

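The drive (270–350) is between the pads, and blank_1 lies flat at top right. Grip, and test this one too.

jog_arm --pt "0 -0.006 0 -0.0035 -0.0015 0.035 1" --pt "0 -0.006 0 -0.0035 -0.0015 0.055 1" --pt "0 -0.006 0 -0.0035 -0.0015 0.055 0.2" --pt "0 -0.006 0 -0.0035 -0.0015 0.055 -0.5" --pt "0 -0.006 0 -0.0035 -0.0015 0.055 -1" --pt "0 -0.006 0 -0.0035 -0.0015 0.055 -1" --pt "0 -0.006 0 -0.0035 -0.0015 0.055 -1" --pt "0 -0.006 0 -0.0035 -0.0015 0.055 -1" --pt "0 -0.006 0 -0.0035 -0.0015 0.055 -1" --pt "0 -0.006 0 -0.0035 -0.0015 0.055 -1" --pt "0 -0.006 0 -0.0035 -0.0015 0.055 -1"

```text
time_s: 38.98
ee_pos: [0.6121, -0.1776, 0.0099]
tool_rot: [-0.112, 3.137, 0.0]
wrist_force: [-1.4, 0.8, 7.7]
opening: 0.0382
grasp_force: 62.0
```

jog_arm --pt "0 0 0 0 0 -0.04 -1" --pt "0 0 0 0 0 -0.08 -1" --pt "0 0 0 0.03 0 -0.12 -1" --pt "0 0.12 0 0.06 0 -0.15 -1" --pt "0 0.24 0 0.09 0 -0.15 -1" --pt "0 0.36 0 0.09 0 -0.15 -1" --pt "0 0.48 0 0.09 0 -0.15 -1" --pt "0 0.6 0 0.09 0 -0.15 -1" --pt "0 0.6 0 0.09 0 -0.15 -1" --pt "0 0.6 0 0.09 0 -0.15 -1" --pt "0 0.6 0 0.09 0 -0.15 -1" --pt "0 0.6 0 0.09 0 -0.15 -1"

```text
time_s: 39.98
ee_pos: [0.5208, -0.1847, 0.1594]
tool_rot: [0.088, -2.544, 0.028]
wrist_force: [0.1, -0.3, -1.5]
opening: 0.0385
grasp_force: 62.1
```

jog_arm --pt "0 0 0 0 0 0 -1" --pt "0 0 0 0 0 0 -1" --pt "0 -0.12 0 0 0 0 -1" --pt "0 -0.24 0 0 0 0 -1" --pt "0 -0.36 0 0 0 0 -1" --pt "0 -0.48 0 0 0 0 -1" --pt "0 -0.6 0 0 0 0 -1" --pt "0 -0.6 0 0 0 0 -1" --pt "0 -0.6 0 0 0 0 -1" --pt "0 -0.6 0 0 0 0 -1" --pt "0 -0.6 0 0 0 0 -1" --pt "0 -0.6 0 0 0 0 -1"

```text
time_s: 40.98
ee_pos: [0.5219, -0.1834, 0.157]
tool_rot: [0.114, -3.137, 0.0]
wrist_force: [0.0, 0.3, -2.8]
opening: 0.0388
grasp_force: 62.1
```

```bash
python3 tq.py
```

```text
mean Ty 0.0777 sd 0.0224 Fz -2.36 [ 0.521  -0.1838  0.1566] [ 0.1117 -3.1369 -0.0003] 41.2833 0.03875822027284493
```

jog_arm --pt "0 -0.12 0 0 0 0 -1" --pt "0 -0.24 0 0 0 0 -1" --pt "0 -0.36 0 0 0 0 -1" --pt "0 -0.48 0 0 0 0 -1" --pt "0 -0.6 0 0 0 0 -1" --pt "0 -0.6 0 0 0 0 -1" --pt "0 -0.6 0 0 0 0 -1" --pt "0 -0.6 0 0 0 0 -1" --pt "0 -0.6 0 0 0 0 -1" --pt "0 -0.6 0 0 0 0 -1" --pt "0 -0.6 0 0 0 0 -1"

```text
time_s: 42.2
ee_pos: [0.5218, -0.1841, 0.1573]
tool_rot: [-0.092, 2.543, 0.026]
wrist_force: [0.4, -0.3, -2.6]
opening: 0.0384
grasp_force: 62.1
```

jog_arm --pt "0 0.12 0 0 0 0 -1" --pt "0 0.24 0 0 0 0 -1" --pt "0 0.36 0 0 0 0 -1" --pt "0 0.48 0 0 0 0 -1" --pt "0 0.6 0 0 0 0 -1" --pt "0 0.6 0 0 0 0 -1" --pt "0 0.6 0 0 0 0 -1" --pt "0 0.6 0 0 0 0 -1" --pt "0 0.6 0 0 0 0 -1" --pt "0 0.6 0 0 0 0 -1"

```text
time_s: 43.03
ee_pos: [0.5204, -0.1841, 0.1578]
tool_rot: [-0.109, 3.139, 0.004]
wrist_force: [0.9, 0.0, -2.0]
opening: 0.0384
grasp_force: 62.1
```

```bash
python3 tq.py; python3 -c "
from h import *
to([.465,.102,.10],-.5)"
```

```text
mean Ty 0.0770 sd 0.0455 Fz -2.46 [ 0.5209 -0.1834  0.1574] [ 0.1118 -3.1392 -0.0029] 43.3333 0.0381631834410551
now [ 0.5209 -0.1834  0.1574] turn [ 0.0019 -0.0004  0.0799] shift [0.0354 0.2886 0.0579]
```

Unchanged (.0777 and .0770), so sound. To bay 1.

jog_arm --pt "0 0 0.03 0.01 0.04 0 -1" --pt "0 0 0.08 0.02 0.08 0 -1" --pt "0 0 0.08 0.03 0.12 0 -1" --pt "0 0 0.08 0.0355 0.16 0 -1" --pt "0 0 0.08 0.0355 0.2 0 -1" --pt "0 0 0.08 0.0355 0.24 0 -1" --pt "0 0 0.08 0.0355 0.28 0.01 -1" --pt "0 0 0.08 0.0355 0.2885 0.04 -1" --pt "0 0 0.08 0.0355 0.2885 0.08 -1" --pt "0 0 0.08 0.0355 0.2885 0.1 -1" --pt "0 0 0.08 0.0355 0.2885 0.1 -1" --pt "0 0 0.08 0.0355 0.2885 0.1 -1"

```text
time_s: 44.33
ee_pos: [0.4643, 0.101, 0.0572]
tool_rot: [-0.015, -3.138, 0.001]
wrist_force: [0.2, 0.3, -1.6]
opening: 0.0382
grasp_force: 62.1
```

```bash
python3 st.py; python3 -c "
from h import *
to([.465,.1017,.017],-.5)"
```

```text
44.3333 [0.4643 0.101  0.0572] [-0.0153 -3.1383  0.001 ] F [ 0.1863  0.2991 -1.6478] T [-0.0044  0.0614  0.011 ] 0.038244716162021325
now [0.4643 0.101  0.0572] turn [-0.0006 -0.0033 -0.001 ] shift [-0.0008  0.0007  0.0401]
```

jog_arm --pt "0 -0.002 0 0 0.0005 0.025 -1" --pt "0 -0.002 0 0 0.0005 0.0395 -1" --pt "0 -0.002 0 0 0.0005 0.0395 -1" --pt "0 -0.002 0 0 0.0005 0.0395 -1" --pt "0 -0.002 0 -0.01 0.0005 0.0395 -1" --pt "0 -0.002 0 -0.018 0.0005 0.0395 -1" --pt "0 -0.002 0 -0.026 0.0005 0.0395 -1" --pt "0 -0.002 0 -0.03 0.0005 0.0395 -1" --pt "0 -0.002 0 -0.03 0.0005 0.0395 -1" --pt "0 -0.002 0 -0.03 0.0005 0.0395 -1"

```text
time_s: 45.17
ee_pos: [0.495, 0.1017, 0.0177]
tool_rot: [0.015, 3.141, 0.001]
wrist_force: [0.1, 0.6, -2.4]
opening: 0.0383
grasp_force: 62.2
```

```bash
python3 st.py
```

```text
45.1667 [0.495  0.1017 0.0177] [0.0146 3.1414 0.0006] F [ 0.1456  0.5942 -2.4472] T [-0.0117  0.1361  0.0762] 0.038277697037987585
```

jog_arm --pt "0 0 0 -0.006 0 0.0005 -1" --pt "0 0 0 -0.013 0 0.0005 -1" --pt "0 0 0 -0.02 0 0.0005 -1" --pt "0 0 0 -0.027 0 0.0005 -1" --pt "0 0 0 -0.034 0 0.0005 -1" --pt "0 0 0 -0.039 0 0.0005 -1" --pt "0 0 0 -0.042 0 0.0005 -1" --pt "0 0 0 -0.044 0 0.0005 -1" --pt "0 0 0 -0.046 0 0.0005 -1" --pt "0 0 0 -0.048 0 0.0005 -1" --pt "0 0 0 -0.05 0 0.0005 -1" --pt "0 0 0 -0.05 0 0.0005 -1"

```text
time_s: 46.17
ee_pos: [0.5419, 0.1017, 0.0162]
tool_rot: [-0.014, -3.136, -0.002]
wrist_force: [-8.0, 0.8, 0.4]
opening: 0.0384
grasp_force: 62.5
```

```bash
python3 st.py
```

```text
46.1667 [0.5419 0.1017 0.0162] [-0.0138 -3.1356 -0.0017] F [-8.0195  0.755   0.3723] T [-0.0264  1.7235 -0.0979] 0.03837294829721301
```

jog_arm --pt "0 0 0 -0.002 0 0 -1" --pt "0 0 0 -0.004 0 0 -1" --pt "0 0 0 -0.004 0 0 -1" --pt "0 0 0 -0.004 0 0 -1"

```text
time_s: 46.5
ee_pos: [0.542, 0.1017, 0.0158]
tool_rot: [-0.014, -3.128, -0.003]
wrist_force: [-26.8, 0.2, 16.2]
opening: 0.0386
grasp_force: 64.4
```

```bash
python3 st.py
```

```text
46.5 [0.542  0.1017 0.0158] [-0.0141 -3.1277 -0.0034] F [-26.8105   0.2323  16.2274] T [-0.0813  5.3605 -0.1834] 0.038578214819449994
```

Hard stop. Relax, release, lift.

jog_arm --pt "0 0 0 0.005 0 0 -1" --pt "0 0 0 0.006 0 0 -1" --pt "0 0 0 0.006 0 0 0" --pt "0 0 0 0.006 0 0 0.2" --pt "0 0 0 0.006 0 0 0.2" --pt "0 0 0 0.006 0 0 0.2" --pt "0 0 0 0.006 0 -0.03 0.2" --pt "0 0 0 0.006 0 -0.07 0.2" --pt "0 0 0 0.006 0 -0.11 0.2" --pt "0 0 0 0.006 0 -0.15 0.2" --pt "0 0 0 0.006 0 -0.16 -0.5" --pt "0 0 0 0.006 0 -0.16 -1"

```text
time_s: 47.5
ee_pos: [0.5452, 0.1015, 0.1811]
tool_rot: [0.014, 3.135, 0.005]
wrist_force: [-0.5, -0.1, -0.4]
opening: 0.028
grasp_force: 0.0
```

```bash
python3 - <<'E'
from h import *
im=read_camera("wrist"); look("top11")
t=cv2.imread("pics/top11.png")[180:340,225:495]
cv2.imwrite("pics/fin.png",np.vstack([cv2.resize(im[120:480,100:640,::-1],(480,320)),cv2.resize(t,(480,280))]))
to([.651,.036,.12],-.5)
E
```

```text
drives []
tray(z.026) [(0.5289, -0.3252, 185, 112, -3.3)]
now [0.5429 0.1017 0.1771] turn [0.0015 0.0007 0.0002] shift [-0.1087 -0.0648  0.0571]
```

View pics/fin.png

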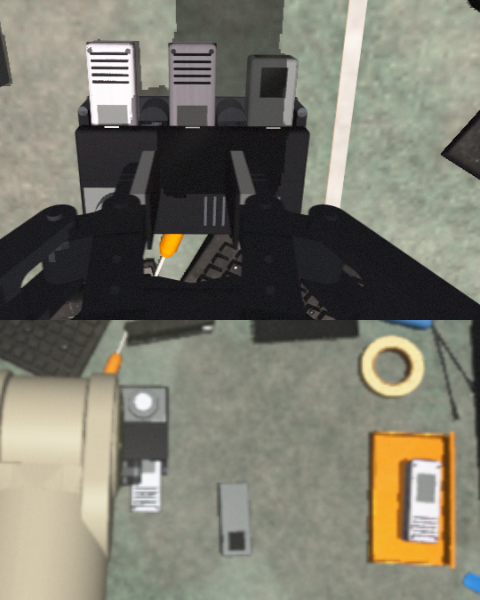

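Both drives are home level with each other, the blank lies flat, and the stack is in the tray. Move over the key with the fingers shut.

jog_arm --pt "0 0 0 -0.04 -0.02 0 -1" --pt "0 0 0 -0.075 -0.045 0 -1" --pt "0 0 0 -0.1085 -0.0655 0.02 -1" --pt "0 0 0 -0.1085 -0.0655 0.05 -1" --pt "0 0 0 -0.1085 -0.0655 0.08 -1" --pt "0 0 0 -0.1085 -0.0655 0.09 -1" --pt "0 0 0 -0.1085 -0.0655 0.09 -1" --pt "0 0 0 -0.1085 -0.0655 0.09 -1" --pt "0 0 0 -0.1085 -0.0655 0.09 -1"

```text
time_s: 48.35
ee_pos: [0.6513, 0.0355, 0.0888]
tool_rot: [0.013, 3.14, 0.002]
wrist_force: [0.1, 0.7, 0.1]
opening: 0.0003
grasp_force: 0.0
```

```bash
python3 st.py
```

```text
48.35 [0.6513 0.0355 0.0888] [0.0126 3.1395 0.0017] F [0.0674 0.7092 0.056 ] T [-0.0119 -0.0028 -0.0666] 0.00030689805137743296
```

jog_arm --pt "0 0 0 0 0 0.012 -1" --pt "0 0 0 0 0 0.018 -1" --pt "0 0 0 0 0 0.021 -1" --pt "0 0 0 0 0 0.0235 -1" --pt "0 0 0 0 0 0.025 -1" --pt "0 0 0 0 0 0.025 -1" --pt "0 0 0 0 0 0.025 -1" --pt "0 0 0 0 0 0.025 -1"

```text
time_s: 49.02
ee_pos: [0.6508, 0.0357, 0.064]
tool_rot: [0.013, 3.141, 0.004]
wrist_force: [-7.0, 1.0, 14.7]
opening: -0.0001
grasp_force: 7.3
```

```bash
python3 -c "
from h import *
print({k:v for k,v in arm.state().items() if k in('start','ee_pos','wrist_force') or 'start' in k}, list(arm.state()), [a for a in dir(arm) if a[0]!='_'])"
```

```text
{'ee_pos': array([0.6508, 0.0357, 0.064 ]), 'wrist_force': array([-6.9609,  1.0488, 14.7488])} ['time_s', 'joint_positions', 'qd', 'joint_torque', 'ee_pos', 'tool_rot', 'wrist_force', 'wrist_torque', 'grasp_force', 'opening'] ['MotionError', 'hand_in', 'state']
```

14.7 N at z .064, so the key is fully down. Retreat, then check before handing in.

jog_arm --pt "0 0 0 0 0 -0.01 -1" --pt "0 0 0 0 0 -0.05 -1" --pt "0 0 0 0 0 -0.09 -1" --pt "0 0 0 0 0 -0.13 -1" --pt "0 0 0 0.05 0 -0.15 -1" --pt "0 0 0 0.1 0 -0.15 -1" --pt "0 0 0 0.15 0 -0.15 -1" --pt "0 0 0 0.15 0 -0.15 -1" --pt "0 0 0 0.15 0 -0.15 -1" --pt "0 0 0 0.15 0 -0.15 -1" --pt "0 0 0 0.15 0 -0.15 -1" --pt "0 0 0 0.15 0 -0.15 -1"

```text
time_s: 50.02
ee_pos: [0.5015, 0.0362, 0.2124]
tool_rot: [0.014, 3.141, 0.0]
wrist_force: [1.0, 0.1, 0.2]
opening: -0.0001
grasp_force: 0.0
```

```bash
python3 - <<'E'
from h import *
s=arm.state(); im=read_camera("wrist"); hsv=cv2.cvtColor(im,cv2.COLOR_RGB2HSV)
m=cv2.inRange(hsv,(0,0,225),(180,30,255)); n,l,st,c=cv2.connectedComponentsWithStats(m)
for k in range(1,n):
    if st[k,4]>150: print(st[k],wray([c[k]],.07,s)[0,:2])
look(); im0=cv2.imread("pics/top0.png")[...,::-1]
t=read_camera("top"); d=cv2.absdiff(t,im0).max(2)>40
print("diff tape",d[185:228,425:466].mean(),"stapler",d[170:196,293:348].mean(),"mouse",d[296:346,155:190].mean())
print(s["ee_pos"],s["wrist_force"])
E
```

```text
[ 554    0   40  143 2414] [0.4028 0.205 ]
[ 513  154   54  250 3380] [0.5487 0.205 ]
drives [(0.489, -0.0323, 234, 48, -0.6)]
tray(z.026) [(0.5289, -0.3252, 185, 112, -3.3)]
diff tape 0.0 stapler 0.0 mouse 0.0
[0.5015 0.0362 0.2124] [0.9531 0.0806 0.2408]
```

```bash
python3 -c "
from workcell import arm
print(arm.hand_in())"
```

```text
the job is handed in; nothing more can be done
None
```

The job is handed in (no verdict was returned): the two sound drives are home in bays 1 and 2, the two rattling ones are stacked in the tray, and blank_1 lies flat on the counter. The start key was pressed to its stop and let go, though I could not read its position. The mouse, tape roll and stapler are unmoved.

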